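Exchange in the bench desiccator

ROBOT

A 6-joint arm with a two-finger parallel gripper is mounted at the origin on a cart in front of the work surface, level with it; the furniture and walls round the work are solid. World frame = base frame: x ahead of the robot, y to its left, z up, the work surface at z = 0. Lengths are in mm, angles in rad, forces in N, time in s.
With the tool pointing down it reaches from about 275 to 750 mm from the base axis. Payload 10.2 kg.
Tool frame: the origin (TCP) lies midway between the tips of the shut fingers; the grasp point (between the pads) lies 19 mm behind it; z points along the fingers, y is the line along which they close (so a half turn about z gives the same grasp; the last joint's range is limited). The gripper opens to 85 mm and grips with 20 to 120 N. Pads are 22 mm wide; open, the fingers measure 114 mm over their backs; the gripper's body (76 mm by 85 mm) begins 54 mm behind the grasp point. The pads swing forward as they close: fully open they stand 13 mm farther back than shut.
Start: joints at [-1.524, 0.313, 1.498, -0, 1.331, -0.223], TCP at [139.919, -506.017, 231.294] pointing down, gripper open.
Joint ranges: [-2.94, 2.94], [-0.97, 2.17], [0.19, 2.56], [-1.23, 4.37], [0.02, 3.11], [-2.88, 2.88]. Speed limits (rad/s): [2.39, 2.39, 3.01, 3.14, 3.14, 3.14].

INTERFACE

Orientations are given as a unit quaternion [w, x, y, z].
In Python, from rig import sense, capture, finish_job, find_in, place_of gives the robot as it stands. The module is installed in compiled form; this text tells all that it offers.
- The arm moves only by the shell command python3 -m jog 'ROWS' [FORCE]. ROWS is JSON, a list of rows, each an object of numbers: "tx", "ty", "tz": the shift along the tool's x, y, z in mm; "ax", "ay", "az": the turn, a rotation vector about the tool's x, y, z in rad; "jaw": the closure, from -1 (fully open) to 1 (shut), so that 0 is half open. In form: [{"tx": .., "ty": .., "tz": .., "ax": .., "ay": .., "az": .., "jaw": ..}, ...]. A call has 1 to 5 rows; each row shifts and turns the commanded pose from where the row before left it, along the tool's axes as they then stand; what a row does not reach is not made up. A row lasts 1/8 s, in which the tool goes at most 62.5 mm and 10.7 degrees, less where a joint would pass 70% of its speed; a pose out of reach is approached as far as the arm can. A call with a gripper value outside its range is refused whole. The fingers move at their own pace and stop on an object; FORCE is the grip in N (left out, the last holds). Time passes only in rows, so rows that do not move let the fingers close. It gives the time, the measured TCP pose, the force, the opening and the grip force at its end, in the units of the state.
- sense(): the state, without advancing time (a new reading comes with each control period).
- capture(name): name is "scene" or "top" or "wrist"; returns a dict with "color" (384x512x3 uint8, red, green, blue), "depth" (384x512 float32, mm along the optical axis (not along the pixel's ray), 0 where there is no reading), "fx", "fy", "cx", "cy" (pixels), "k1" (the pictures are not rectified: a ray, as slopes to the right and down, at radius r is drawn at 1 + k1 r^2 times it, then the intrinsics apply), "camera_from_world" (4x4, takes a point from world to camera coordinates); the wrist camera has in their place "mount" (4x4, takes a point from camera to tool coordinates, whose origin is the TCP and whose axes are the flange's). Camera axes: x right, y up, looking along -z (the intrinsics and any distortion apply to the point x, -y, -z); pixel columns grow to the right and rows downward; lengths in mm; the calibration is good to about 2 mm. A picture is of the moment at which its call begins: read the wrist's pose just before it.
- finish_job(): hands the job in; it is judged then, once.
Trained networks look in the newest picture that a camera, given by its name, has taken for a name from the list of things; names that differ only in an ending like _2 or _b are one class to them, and where a whole thing is asked for, a point or a joint stands for the part that bears it (a point fixed in the world has none). Each returns a list of dicts, best first, with "conf" (0 to 1); they miss things now and then, are a little off and sometimes report something else, mostly with a low value. They report only what shows in the picture. A call takes as long as a camera call.
- find_in(query, camera): "centre" ([column, row] in pixels, amid what is visible of it).
- place_of(query, camera): "centre" ([column, row] in pixels: a listed point, or the origin of a listed thing).
The state is a dict: "time_s": time; "joints": joint angles; "dq": joint speeds; "tau": joint torques, N m; "eef_pos": TCP position; "ee_rot": TCP orientation; "force": force on the tool from outside, world axes, zero at the start; "wrist_torque": the same for the moment, N m; "grip_width": opening from 0.0 (shut) to 1.0 (fully open); "grip_force": force on a finger pad.
Only numpy, scipy, OpenCV 4.12 (cv2) and the standard library are available. Lean on these libraries where they do the work, as an engineer would, in place of code of your own. Each camera call takes 0.05 s, during which the arm holds its last target. There are 200 camera calls.

TASK

Stand the two reagent bottles that block the drawer of the clear desiccator cabinet in the blue spill tray, and only then press the green catch so that the drawer springs out. With the bottles still in the tray, take the glass weighing bottle out of the drawer and stand it on the middle of the balance pan, and put the box of indicator strips from the cabinet's roof into the drawer instead, standing on its base. Then push the drawer shut until it latches and stand each reagent bottle upright again where it stood at the start, knocking over no bottle and leaving the beaker alone.

Things in the scene. Friction and masses are not known exactly. Their poses are not given: they have to be found in the camera images.
- acid_bottle_mid (a point): Brown reagent bottle with a red cap, 64 mm diameter, 135 mm high, about 0.3 kg; point on its axis half-way up (67.5 mm above its base), z up. Round body up to 90 mm, then sloping shoulders; the cap, 36 mm in diameter, takes the top 20 mm. Stands on the worktop in front of the drawer, left or right.
- amber_bottle_mid (a point): Brown reagent bottle with a black cap, 60 mm diameter, 125 mm high, about 0.24 kg; point on its axis half-way up (62.5 mm above its base), z up. Round body up to 85 mm, then sloping shoulders; the cap, 34 mm in diameter, takes the top 18 mm. Stands beside the red-capped bottle.
- weighing_mid (a point): Clear glass weighing bottle, lid fixed on, 65 mm high, 0.04 kg; point on its axis half-way up (32.5 mm above its base), z up. Above its base: body 30 mm in diameter up to 38 mm, collar 34 mm in diameter from 42 to 53 mm, knob 16 mm in diameter from 55 to 65 mm. Stands loose on the drawer floor, seen through the clear roof.
- strips_mid (a point): Box of indicator strips (blue and white with rainbow colours), 26 x 60 mm in plan, 45 mm high, 0.03 kg; point at its centre, x along the 26 mm side, y along the 60 mm side, z up. It starts on the cabinet's roof, 90 mm above the worktop. There is 70 mm of height between the drawer floor and the roof.
- catch_top (a point): Top centre of the green push catch (21 mm diameter) on the roof near the front; 104 mm above the worktop, 14 mm above the roof. Moves 6 mm straight down on a spring (2 to 5 N), frees the drawer from 4 mm, rises when released. The fixed clear cabinet is 115 deep x 130 wide x 90 mm high; its front face is 17.5 mm before this point, its middle 45 mm to the left.
- drawer (a joint): Travel of the drawer out of the cabinet's front, in m: 0 to 0.004 shut and latched, 0.088 fully open. When freed, a spring of about 3 N drives it all the way out in about a second and keeps it there; what stands within 88 mm of the front is in its way. To shut it, push its front panel straight in (5 to 12 N) until it clicks and stays.
- drawer_floor (a point): Middle of the drawer's inner floor, 15 mm above the worktop; moves with it. x points into the cabinet (opens along -x), y left, z up. Inside 88 (x) x 109 mm (y), side and rear walls 19 mm high. Flat front panel 121 mm wide, 12 to 84 mm above the worktop, outer face 49 mm from here along -x; a steel staple behind its top right corner reaches 18 mm in, 72 mm above the worktop.
- tray_middle (a point): Middle of the floor of the blue spill tray, 5 mm above the worktop; fixed. Inside it is 172 mm long (x axis) and 88 mm wide (y axis), with a rim 16 mm above the worktop; the two bottles fit one behind the other, each about 45 mm from the middle along x.
- pan (a point): Centre of the top of the round steel pan of a white portable balance, 44 mm above the worktop; fixed. The pan is 88 mm in diameter; the balance's casing (155 x 100 mm, 34 mm high) reaches 105 mm from here along -x, where its display is.
- beaker_mid (a point): Bystander: open plastic beaker, 57 mm wide, 74 mm high, standing loose on the worktop near the robot; the point is half-way up its axis.

How it is judged:
By the outcome, as a careful person would: the job done as asked, in the order asked, and still so for the second after the job is handed in, with the robot touching nothing.
It also fails if it takes over 144 s, if anything falls off the work surface, if the arm or the gripper's body presses on something with over 40 N, if the wrist force passes 120 N, or if a joint passes its speed limit or range.

## Working session

There is one attempt and no reset: what is moved stays moved. The work goes in short steps, Python scripts to look and compute and a shell command to move; the robot and the scene stay as the last step left them, time stands still between calls to the robot, and variables do not carry over. Pictures are saved under pics/ and viewed, at most 18 in all, crops included, and the job is handed in when it is done.

```bash
mkdir -p pics; cat > h.py <<'E'
import numpy as np, cv2
from rig import sense, capture, find_in, place_of
from scipy.spatial.transform import Rotation as R
def ray(c,u,v):
    x=(u-c["cx"])/c["fx"]; y=(v-c["cy"])/c["fy"]
    a,b=x,y
    for _ in range(20):
        s=1+c["k1"]*(a*a+b*b); a,b=x/s,y/s
    return np.array([a,-b,-1.])
def w_from_c(c,s=None):
    if "camera_from_world" in c: return np.linalg.inv(np.array(c["camera_from_world"]))
    T=np.eye(4); q=s["ee_rot"]; T[:3,:3]=R.from_quat([q[1],q[2],q[3],q[0]]).as_matrix(); T[:3,3]=s["eef_pos"]
    return T@np.array(c["mount"])
def at_z(c,u,v,z,s=None):
    T=w_from_c(c,s); d=T[:3,:3]@ray(c,u,v); o=T[:3,3]
    return o+d*(z-o[2])/d[2]
def by_depth(c,u,v,s=None):
    T=w_from_c(c,s); d=c["depth"][int(round(v)),int(round(u))]
    return (T@np.append(ray(c,u,v)*d,1))[:3]
def save(c,n,crop=None,f=1.5):
    im=c["color"][:,:,::-1]
    if crop: im=im[crop[1]:crop[3],crop[0]:crop[2]]
    cv2.imwrite("pics/"+n,cv2.resize(im,None,fx=f,fy=f,interpolation=cv2.INTER_CUBIC))
E
python3 - <<'E'
from h import *
np.set_printoptions(precision=1,suppress=True)
Z=dict(acid_bottle_mid=67.5,amber_bottle_mid=62.5,weighing_mid=47.5+0,strips_mid=112.5,catch_top=104,drawer_floor=15,tray_middle=5,pan=44,beaker_mid=37)
for cam in("top","scene"):
    c=capture(cam); save(c,cam+"0.png")
    print(cam,w_from_c(c)[:3,3])
    for n,z in Z.items():
        for r in place_of(n,cam)[:2]:
            u,v=r["centre"]; print(n,round(r["conf"],2),np.array([u,v]),at_z(c,u,v,z),by_depth(c,u,v))
print(sense())
E
```

```text
top [ 363.6 -176.7  934. ]
acid_bottle_mid 0.71 [188.8 197.7] [478.6 -47.9  67.5] [469.5 -58.  135.6]
amber_bottle_mid 0.59 [165.6 174. ] [534.6   5.6  62.5] [527.3  -2.2  99.9]
strips_mid 0.92 [229.9 145. ] [ 584.6 -143.4  112.5] [ 578.9 -144.3  133.7]
catch_top 0.56 [215.6 172.5] [ 526.8 -111.3  104. ] [ 527.  -111.2  103.2]
drawer_floor 0.19 [339.8 207.7] [ 452.3 -396.2   15. ] [ 453.6 -399.4    1.3]
tray_middle 0.6 [340.6 207.9] [ 452.8 -400.5    5. ] [ 452.9 -400.7    4. ]
pan 0.88 [296.9 169.4] [ 541.2 -294.3   44. ] [ 541.2 -294.4   43.8]
beaker_mid 0.56 [267.2 253.8] [ 350.3 -219.7   37. ] [ 350.3 -219.8   34.8]
scene [207.1 364.8 749.7]
acid_bottle_mid 0.71 [222.9 248.4] [474.2 -66.5  67.5] [460.1 -43.7 103.7]
amber_bottle_mid 0.67 [178.4 263.5] [542.4  10.5  62.5] [527.   26.8  94.2]
strips_mid 0.57 [198.  198.3] [ 581.2 -138.7  112.5] [ 575.  -130.3  123.1]
catch_top 0.6 [208.3 218.1] [ 531.7 -102.6  104. ] [ 532.4 -103.7  102.6]
drawer_floor 0.64 [187.1 236.6] [591.6 -90.3  15. ] [561.2 -54.4  73. ]
drawer_floor 0.42 [220.  250.3] [498.2 -91.6  15. ] [464.6 -38.9  99.8]
tray_middle 0.65 [284.  185.9] [ 451.5 -381.3    5. ] [ 452.9 -385.3    1. ]
pan 0.89 [240.9 185.4] [ 544.1 -289.    44. ] [ 545.7 -291.9   40.8]
beaker_mid 0.79 [295.7 230.5] [ 353.7 -215.8   37. ] [ 347.4 -191.    67.4]
{'time_s': 1.0, 'joints': array([-1.5,  0.3,  1.5,  0. ,  1.3, -0.2]), 'dq': array([ 0., -0., -0., -0., -0., -0.]), 'tau': array([  0. , -41.2, -26. ,  -0. ,   0. ,  -0. ]), 'eef_pos': array([ 139.9, -506. ,  231.3]), 'ee_rot': array([-0. ,  1. ,  0.1,  0. ]), 'force': array([ 0.4, -0.3,  1.2]), 'wrist_torque': array([ 0., -0., -0.]), 'grip_force': 0.0, 'grip_width': 1.0005878949248628}
```

View pics/top0.png

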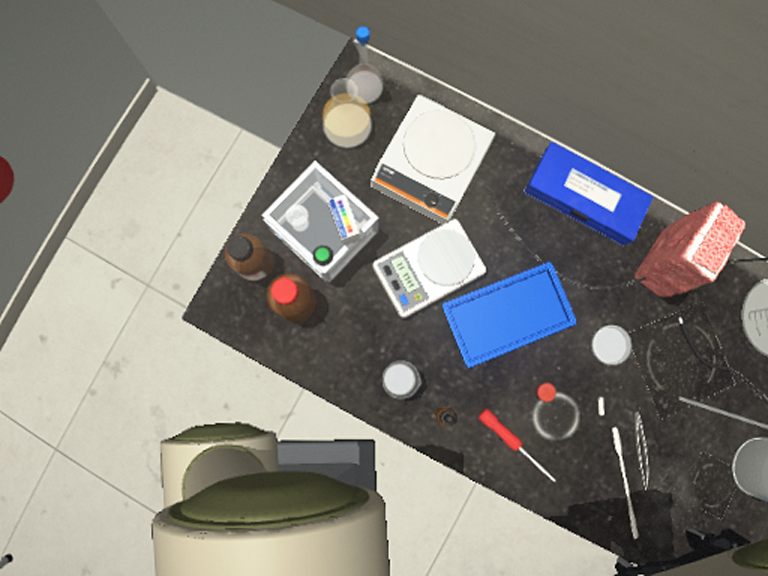

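View pics/scene0.png

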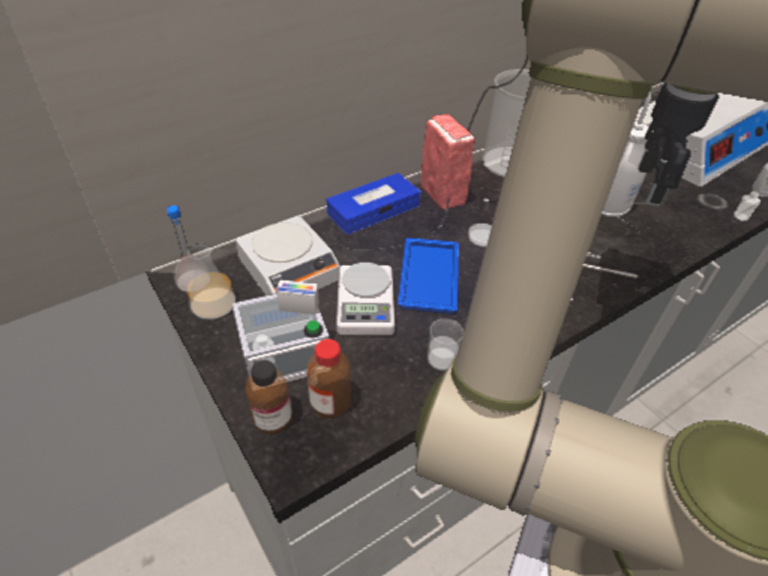

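The top view shows the caps at (190,193) red and (160,165) black in original pixels. The cabinet roof corners are at about (210,108), (175,143), (253,143) and (220,185), with the tray centred at (340,208). Next I measure the axes and circles.

```bash
cat >> h.py <<'E'
def delta(p,psi=None,s=None):
    """tool-frame shift to p (mm), then az turn to tool-x yaw psi (deg)"""
    s=s or sense(); q=s["ee_rot"]; M=R.from_quat([q[1],q[2],q[3],q[0]]).as_matrix()
    y=np.degrees(np.arctan2(M[1,0],M[0,0])); d=M.T@(np.array(p,float)-s["eef_pos"])
    print("t %.1f pos %s psi %.1f tilt %.4f shift %s az %s j6 %.2f"%(s["time_s"],np.round(s["eef_pos"],1),y,M[2,2],np.round(d,1),None if psi is None else round(np.radians((y-psi+180)%360-180),3),s["joints"][5]))
E
python3 - <<'E'
from h import *
np.set_printoptions(precision=1,suppress=True)
c=capture("top"); hsv=cv2.cvtColor(c["color"],cv2.COLOR_RGB2HSV)
def blob(m,box):
    k=np.zeros_like(m); k[box[1]:box[3],box[0]:box[2]]=m[box[1]:box[3],box[0]:box[2]]
    n,l,st,ce=cv2.connectedComponentsWithStats(k); i=1+np.argmax(st[1:,4]); return (l==i).astype(np.uint8),ce[i],st[i]
red=((hsv[:,:,1]>150)&((hsv[:,:,0]<6)|(hsv[:,:,0]>174))&(hsv[:,:,2]>120)).astype(np.uint8)
blk=(hsv[:,:,2]<45).astype(np.uint8)
m,ce,st=blob(red,(175,175,215,210)); print("red",ce,st,at_z(c,*ce,133))
m,ce,st=blob(blk,(148,150,175,178)); print("black",ce,st,at_z(c,*ce,123))
grn=((hsv[:,:,0]>40)&(hsv[:,:,0]<85)&(hsv[:,:,1]>120)).astype(np.uint8)
m,ce,st=blob(grn,(200,150,230,185)); print("green",ce,st,at_z(c,*ce,104))
blue=((hsv[:,:,0]>95)&(hsv[:,:,0]<125)&(hsv[:,:,1]>140)).astype(np.uint8)
m,ce,st=blob(blue,(290,165,395,255)); r=cv2.minAreaRect(cv2.findNonZero(m)); print("tray",ce,r)
P=np.array([at_z(c,*b,16)for b in cv2.boxPoints(r)]); print(P,P.mean(0)); 
for i in range(4): e=P[(i+1)%4]-P[i]; print(np.linalg.norm(e),np.degrees(np.arctan2(e[1],e[0])))
for n,u,v in(("cab top",210,108),("left",175,143),("right",253,143),("bottom",220,185.5)): print(n,at_z(c,u,v,90))
print("knob",at_z(c,198,143,80))
save(c,"cabtop.png",(140,90,330,230),4)
delta([480,-50,250],0); print(np.degrees(sense()["joints"]))
E
```

```text
red [189.3 193.6] [180 185  19  19 254] [478.4 -58.7 133. ]Traceback (most recent call last):
  File "<stdin>", line 10, in <module>
  File "<stdin>", line 6, in blob
    return _wrapfunc(a, 'argmax', axis=axis, out=out, **kwds)
    return bound(*args, **kwds)
ValueError: attempt to get argmax of an empty sequence
```

```bash

python3 - <<'E'
from h import *
np.set_printoptions(precision=1,suppress=True)
c=capture("top"); hsv=cv2.cvtColor(c["color"],cv2.COLOR_RGB2HSV)
save(c,"cabtop.png",(140,90,330,230),4)
def blob(m,box):
    k=np.zeros_like(m); k[box[1]:box[3],box[0]:box[2]]=m[box[1]:box[3],box[0]:box[2]]
    n,l,st,ce=cv2.connectedComponentsWithStats(k); i=1+np.argmax(st[1:,4]); return (l==i).astype(np.uint8),ce[i],st[i]
D=c["depth"]
for n,b,z in(("red",(175,175,215,210),135),("black",(148,150,175,178),125)):
    pts=[p for v in range(b[1],b[3]) for u in range(b[0],b[2]) if D[v,u]>0 and abs((p:=by_depth(c,u,v))[2]-z)<5]
    print(n,len(pts),np.mean(pts,0),np.ptp(pts,axis=0))
grn=((hsv[:,:,0]>40)&(hsv[:,:,0]<85)&(hsv[:,:,1]>120)).astype(np.uint8)
m,ce,st=blob(grn,(200,150,230,185)); print("green",ce,st,at_z(c,*ce,104))
blue=((hsv[:,:,0]>95)&(hsv[:,:,0]<125)&(hsv[:,:,1]>140)).astype(np.uint8)
m,ce,st=blob(blue,(290,165,395,255)); r=cv2.minAreaRect(cv2.findNonZero(m)); print("tray",ce,r)
P=np.array([at_z(c,*b,16)for b in cv2.boxPoints(r)]); print(P,P.mean(0)); 
for i in range(4): e=P[(i+1)%4]-P[i]; print(np.linalg.norm(e),np.degrees(np.arctan2(e[1],e[0])))
for n,u,v in(("cab top",210,108),("left",175,143),("right",253,143),("bottom",220,185.5)): print(n,at_z(c,u,v,90))
print("knob",at_z(c,198,143,80))
delta([480,-50,250],0); print(sense()["joints"])
E
```

```text
red 224 [477.4 -59.1 134.7] [34.3 33.5  8.6]
black 208 [542.6   6.8 124.7] [33.3 34.4  8.9]
green [214.5 169.2] [210 165  10   9  72] [ 534. -109.  104.]
tray [339.  209.2] ((339.2930908203125, 208.98275756835938), (46.980918884277344, 79.66329956054688), 68.19859313964844)
[[ 468.9 -286.7   16. ]
 [ 535.6 -469.2   16. ]
 [ 429.1 -504.5   16. ]
 [ 365.7 -323.3   16. ]] [ 449.8 -395.9   16. ]
194.32433532359684 -69.93909275348031
112.14926071218036 -161.68321105985783
191.9568762946113 109.2734433921211
109.46398838381974 19.52293954987055
cab top [678.2 -99.   90. ]
left [598.8 -20.5  90. ]
right [ 594.  -193.7   90. ]
bottom [ 500.6 -119.4   90. ]
knob [600.  -70.6  80. ]
t 1.1 pos [ 139.9 -506.   231.3] psi 15.5 tilt -1.0000 shift [ 449.3 -348.9  -18.7] az 0.27 j6 -0.22
[-1.5  0.3  1.5 -0.   1.3 -0.2]
```

View pics/cabtop.png

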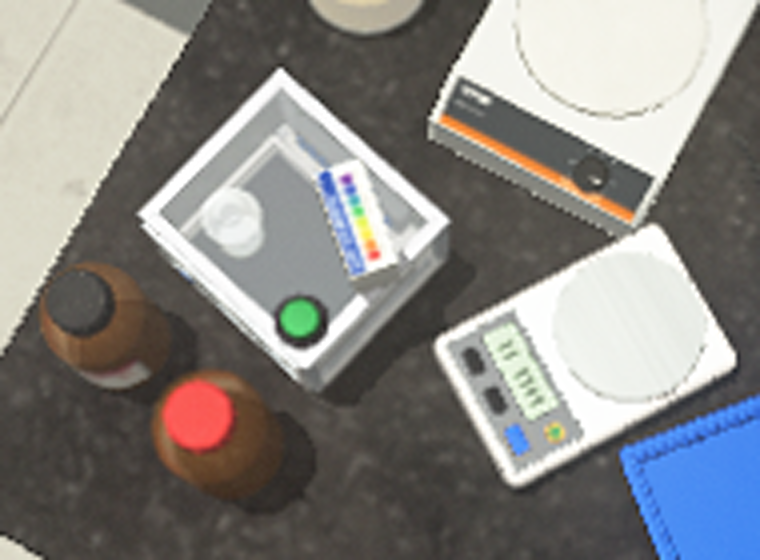

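The cabinet's into-axis points along about -44°, the tray's long axis along about -70°, and the caps are at (478,-59) and (543,7). All of this agrees with the given sizes. I'll move above the red-capped bottle first.

```bash
python3 -m jog '[{"tx":35,"ty":-27,"az":-0.0,"jaw":-0.36},{"tx":35,"ty":-27,"jaw":-0.36},{"tx":35,"ty":-27,"jaw":-0.36},{"tx":35,"ty":-27,"jaw":-0.36},{"tx":35,"ty":-27,"jaw":-0.36}]' 60
python3 -m jog '[{"tx":35,"ty":-27,"jaw":-0.36},{"tx":35,"ty":-27,"jaw":-0.36},{"tx":35,"ty":-27,"jaw":-0.36},{"tx":35,"ty":-27,"jaw":-0.36},{"tx":35,"ty":-27,"jaw":-0.36}]'
python3 -m jog '[{"az":-0.133,"jaw":-0.36},{"az":-0.133,"jaw":-0.36},{"az":-0.133,"jaw":-0.36},{"az":-0.133,"jaw":-0.36},{"jaw":-0.36}]'
python3 - <<'E'
from h import *
s=sense(); c=capture("wrist"); save(c,"w1.png"); print(s["grip_width"])
delta([478,-59,180],46)
for n,z in(("acid_bottle_mid",67.5),("amber_bottle_mid",62.5)):
    for r in place_of(n,"wrist")[:2]: print(n,r,at_z(c,*r["centre"],z,s))
E
```

```text
1.0001727641474176
t 1.1 pos [ 139.9 -506.   231.3] psi 15.5 tilt -1.0000 shift [ 445.  -340.7   51.3] az -0.533 j6 -0.22schema error: expected keys tx, ty, tz, ax, ay, az, jaw
schema error: expected keys tx, ty, tz, ax, ay, az, jaw
schema error: expected keys tx, ty, tz, ax, ay, az, jaw
```

View pics/w1.png

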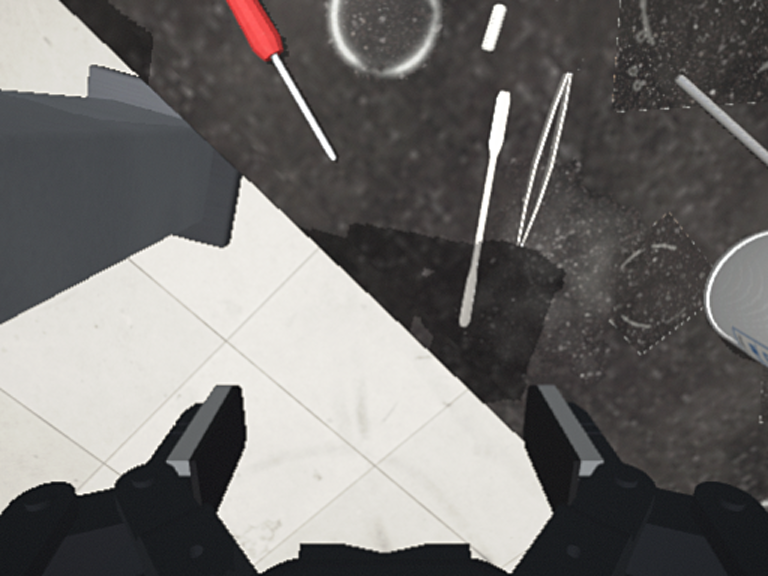

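All seven keys are required, so nothing moved. The wrist picture just shows the start view, with the fingers at (230,430) and (550,430) over the floor edge.

```bash
python3 -m jog '[{"tx":35,"ty":-27,"tz":0,"ax":0,"ay":0,"az":0,"jaw":-0.36},{"tx":35,"ty":-27,"tz":0,"ax":0,"ay":0,"az":0,"jaw":-0.36},{"tx":35,"ty":-27,"tz":0,"ax":0,"ay":0,"az":0,"jaw":-0.36},{"tx":35,"ty":-27,"tz":0,"ax":0,"ay":0,"az":0,"jaw":-0.36},{"tx":35,"ty":-27,"tz":0,"ax":0,"ay":0,"az":0,"jaw":-0.36}]' 60
python3 -m jog '[{"tx":35,"ty":-27,"tz":0,"ax":0,"ay":0,"az":0,"jaw":-0.36},{"tx":35,"ty":-27,"tz":0,"ax":0,"ay":0,"az":0,"jaw":-0.36},{"tx":35,"ty":-27,"tz":0,"ax":0,"ay":0,"az":0,"jaw":-0.36},{"tx":35,"ty":-27,"tz":0,"ax":0,"ay":0,"az":0,"jaw":-0.36},{"tx":35,"ty":-27,"tz":0,"ax":0,"ay":0,"az":0,"jaw":-0.36}]'
python3 -m jog '[{"tx":0,"ty":0,"tz":0,"ax":0,"ay":0,"az":-0.133,"jaw":-0.36},{"tx":0,"ty":0,"tz":0,"ax":0,"ay":0,"az":-0.133,"jaw":-0.36},{"tx":0,"ty":0,"tz":0,"ax":0,"ay":0,"az":-0.133,"jaw":-0.36},{"tx":0,"ty":0,"tz":0,"ax":0,"ay":0,"az":-0.133,"jaw":-0.36},{"tx":0,"ty":0,"tz":0,"ax":0,"ay":0,"az":0,"jaw":-0.36}]'
python3 - <<'E'
from h import *
s=sense(); c=capture("wrist"); save(c,"w2.png"); print(s["grip_width"])
delta([478,-59,180],46)
for n,z in(("acid_bottle_mid",67.5),("amber_bottle_mid",62.5)):
    for r in place_of(n,"wrist")[:2]: print(n,r,at_z(c,*r["centre"],z,s))
E
```

```text
time_s: 1.88
eef_pos: [273.3, -328.1, 231.4]
ee_rot: [0.0, 0.991, 0.134, 0.0]
force: [0.1, -0.3, 0.4]
grip_width: 0.676
grip_force: 0.0
time_s: 2.5
eef_pos: [406.1, -151.3, 231.5]
ee_rot: [0.0, 0.991, 0.134, 0.0]
force: [0.9, -0.1, 0.1]
grip_width: 0.678
grip_force: 0.0
time_s: 3.12
eef_pos: [405.3, -152.5, 231.4]
ee_rot: [0.0, 0.921, 0.39, 0.0]
force: [-0.5, -0.9, 0.0]
grip_width: 0.679
grip_force: 0.0
0.6787396171126856
t 3.2 pos [ 405.3 -152.5  231.3] psi 45.8 tilt -1.0000 shift [117.7 -13.1  51.3] az -0.004 j6 0.14
acid_bottle_mid {'centre': [264.1, 237.6], 'conf': 0.66} [ 362.06097725 -208.66602306   67.5       ]
```

View pics/w2.png

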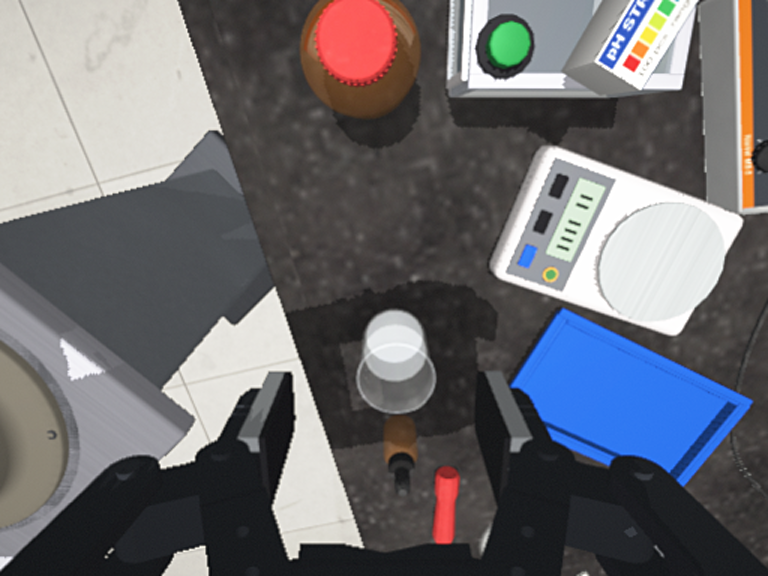

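The red cap is at (357,42) in the picture, the catch at (505,45), and the cabinet edges line up with the image axes, so the yaw of -44° is confirmed. I'll continue to just above the cap and check with the wrist camera.

```bash
python3 -m jog '[{"tx":20,"ty":-4,"tz":0,"ax":0,"ay":0,"az":0,"jaw":-0.36},{"tx":20,"ty":-4,"tz":0,"ax":0,"ay":0,"az":0,"jaw":-0.36},{"tx":20,"ty":-5,"tz":0,"ax":0,"ay":0,"az":0,"jaw":-0.36},{"tx":0,"ty":0,"tz":0,"ax":0,"ay":0,"az":0,"jaw":-0.36}]'
cat >> h.py <<'E'
def redcap(c,s,z,box=None):
    hsv=cv2.cvtColor(c["color"],cv2.COLOR_RGB2HSV)
    m=((hsv[:,:,1]>150)&((hsv[:,:,0]<6)|(hsv[:,:,0]>174))&(hsv[:,:,2]>100)).astype(np.uint8)
    n,l,st,ce=cv2.connectedComponentsWithStats(m); i=1+np.argmax(st[1:,4]); return ce[i],st[i],at_z(c,*ce[i],z,s)
def depthblob(c,s,z0,z1,xy,r):
    h,w=c["depth"].shape; T=w_from_c(c,s)
    uv=np.stack(np.meshgrid(np.arange(w),np.arange(h)),-1).reshape(-1,2)
    x=(uv[:,0]-c["cx"])/c["fx"]; y=(uv[:,1]-c["cy"])/c["fy"]; a,b=x,y
    for _ in range(20):
        k=1+c["k1"]*(a*a+b*b); a,b=x/k,y/k
    d=c["depth"].reshape(-1); P=np.stack([a*d,-b*d,-d],1)@T[:3,:3].T+T[:3,3]
    q=(d>0)&(P[:,2]>z0)&(P[:,2]<z1)&(np.hypot(*(P[:,:2]-xy).T)<r)
    return P[q]
E
python3 - <<'E'
from h import *
np.set_printoptions(precision=1,suppress=True)
s=sense(); c=capture("wrist")
print(redcap(c,s,134)); delta([478,-59,112],45.8)
for n,xy,z in(("acid",[478,-59],135),("amber",[543,7],125),("catch",[534,-109],104)):
    P=depthblob(c,s,z-4,z+4,xy,30)
    if len(P)>5: print(n,len(P),P.mean(0),np.ptp(P,axis=0),cv2.minEnclosingCircle(P[:,:2].astype(np.float32)))
E
```

```text
time_s: 3.78
eef_pos: [437.9, -99.7, 231.2]
ee_rot: [-0.0, 0.921, 0.39, -0.0]
force: [0.4, -0.3, -0.4]
grip_width: 0.674
grip_force: 0.0
(array([256.9, 118. ]), array([ 232,   92,   51,   53, 2056], dtype=int32), array([478.3, -58.4, 134. ]))
t 3.8 pos [ 437.6 -100.3  231.3] psi 45.9 tilt -1.0000 shift [ 57.8   0.3 119.2] az 0.002 j6 0.28
acid 1918 [478.1 -58.9 134.1] [35.1 35.4  5.2] ((477.9468078613281, -59.23731231689453), 18.186847686767578)
amber 78 [532.   -4.4 123. ] [11.2 10.7  3.5] ((532.589111328125, -3.7392616271972656), 7.764369964599609)
catch 501 [ 533.3 -109.   103. ] [19.9 20.2  5.2] ((533.139404296875, -109.30926513671875), 10.279886245727539)
```

```bash
python3 -m jog '[{"tx":20,"ty":0,"tz":15,"ax":0,"ay":0,"az":0,"jaw":-0.36},{"tx":20,"ty":0,"tz":15,"ax":0,"ay":0,"az":0,"jaw":-0.36},{"tx":17.8,"ty":0,"tz":15,"ax":0,"ay":0,"az":0,"jaw":-0.36},{"tx":0,"ty":0,"tz":25,"ax":0,"ay":0,"az":0,"jaw":-0.36},{"tx":0,"ty":0,"tz":25,"ax":0,"ay":0,"az":0,"jaw":-0.36}]'
python3 -m jog '[{"tx":0,"ty":0,"tz":14,"ax":0,"ay":0,"az":0,"jaw":-0.36},{"tx":0,"ty":0,"tz":10,"ax":0,"ay":0,"az":0,"jaw":-0.36},{"tx":0,"ty":0,"tz":0,"ax":0,"ay":0,"az":0,"jaw":-0.36}]'
python3 -m jog '[{"tx":0,"ty":0,"tz":0,"ax":0,"ay":0,"az":0,"jaw":0.6},{"tx":0,"ty":0,"tz":0,"ax":0,"ay":0,"az":0,"jaw":0.6},{"tx":0,"ty":0,"tz":0,"ax":0,"ay":0,"az":0,"jaw":0.6},{"tx":0,"ty":0,"tz":0,"ax":0,"ay":0,"az":0,"jaw":0.6}]' 60
python3 -m jog '[{"tx":0,"ty":0,"tz":-5,"ax":0,"ay":0,"az":0,"jaw":0.6},{"tx":0,"ty":0,"tz":-10,"ax":0,"ay":0,"az":0,"jaw":0.6},{"tx":0,"ty":0,"tz":-15,"ax":0,"ay":0,"az":0,"jaw":0.6},{"tx":0,"ty":0,"tz":0,"ax":0,"ay":0,"az":0,"jaw":0.6}]'
python3 - <<'E'
from h import *
delta([467,-441,217],46)
c=capture("scene"); save(c,"s1.png",(110,150,340,330),3)
E
```

```text
time_s: 4.45
eef_pos: [477.7, -59.5, 135.6]
ee_rot: [0.0, 0.921, 0.39, 0.0]
force: [-0.1, -0.2, -0.0]
grip_width: 0.685
grip_force: 0.0
time_s: 4.82
eef_pos: [477.8, -59.0, 112.2]
ee_rot: [-0.0, 0.921, 0.39, -0.0]
force: [-0.3, 0.6, -0.3]
grip_width: 0.679
grip_force: 0.0
time_s: 5.32
eef_pos: [478.3, -58.9, 113.3]
ee_rot: [0.001, 0.921, 0.39, 0.001]
force: [-0.8, -0.4, 6.4]
grip_width: 0.397
grip_force: 60.0
time_s: 5.82
eef_pos: [478.5, -59.0, 143.7]
ee_rot: [0.001, 0.921, 0.39, 0.001]
force: [0.9, -0.2, -3.8]
grip_width: 0.399
grip_force: 60.3
t 5.8 pos [478.5 -59.  143.7] psi 45.9 tilt -1.0000 shift [-282.5  257.5  -72.9] az -0.001 j6 0.40
```

View pics/s1.png

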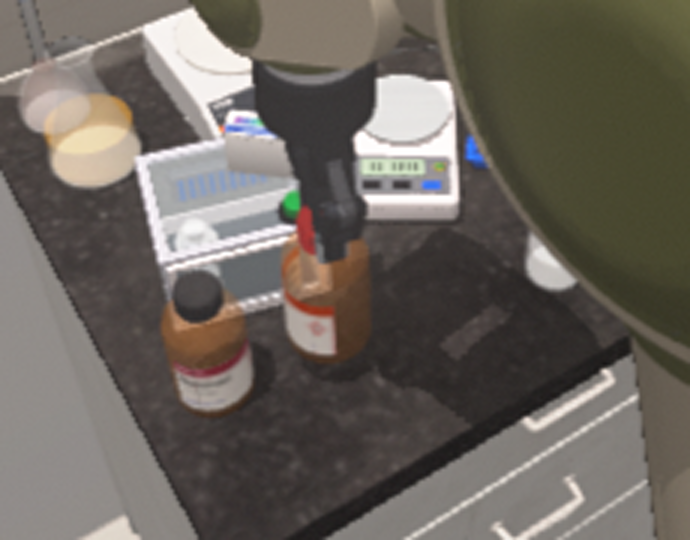

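The bottle is held clear and upright, at picture (328,290). I'll lift and carry it to the tray.

```bash
python3 -m jog '[{"tx":0,"ty":0,"tz":-20,"ax":0,"ay":0,"az":0,"jaw":0.6},{"tx":0,"ty":0,"tz":-30,"ax":0,"ay":0,"az":0,"jaw":0.6},{"tx":-10.5,"ty":9.5,"tz":-23,"ax":0,"ay":0,"az":0,"jaw":0.6},{"tx":-27,"ty":25,"tz":0,"ax":0,"ay":0,"az":0,"jaw":0.6},{"tx":-30,"ty":28,"tz":0,"ax":0,"ay":0,"az":0,"jaw":0.6}]'
python3 -m jog '[{"tx":-30,"ty":28,"tz":0,"ax":0,"ay":0,"az":0,"jaw":0.6},{"tx":-30,"ty":28,"tz":0,"ax":0,"ay":0,"az":0,"jaw":0.6},{"tx":-20,"ty":18,"tz":0,"ax":0,"ay":0,"az":0,"jaw":0.6},{"tx":0,"ty":0,"tz":0,"ax":0,"ay":0,"az":0,"jaw":0.6}]'
python3 - <<'E'
from h import *
np.set_printoptions(precision=1,suppress=True)
s=sense(); c=capture("wrist"); save(c,"w3.png",f=1.3)
print(place_of("tray_middle","wrist"))
for r in place_of("tray_middle","wrist")[:1]: print(at_z(c,*r["centre"],5,s))
P=depthblob(c,s,2,9,[452,-399],150)
hsv=cv2.cvtColor(c["color"],cv2.COLOR_RGB2HSV)
m=((hsv[:,:,0]>95)&(hsv[:,:,0]<125)&(hsv[:,:,1]>140)).astype(np.uint8)
n,l,st,ce=cv2.connectedComponentsWithStats(m); i=1+np.argmax(st[1:,4]); r=cv2.minAreaRect(cv2.findNonZero((l==i).astype(np.uint8)))
print(st[i]); B=np.array([at_z(c,*b,16,s) for b in cv2.boxPoints(r)]); print(B,B.mean(0))
delta([467,-441,217],46)
E
```

```text
time_s: 6.5
eef_pos: [475.7, -151.5, 215.2]
ee_rot: [-0.0, 0.921, 0.391, -0.0]
force: [0.3, -0.7, -3.1]
grip_width: 0.395
grip_force: 60.7
time_s: 7.0
eef_pos: [472.9, -261.1, 214.5]
ee_rot: [-0.001, 0.921, 0.389, -0.0]
force: [-0.4, -0.0, -3.3]
grip_width: 0.392
grip_force: 60.8
[]
[ 304  200  111  105 5986]
[[ 399.8 -364.1   16. ]
 [ 482.9 -327.    16. ]
 [ 532.3 -465.6   16. ]
 [ 447.9 -516.2   16. ]] [ 465.7 -418.2   16. ]
t 7.2 pos [ 473.3 -259.   215. ] psi 46.0 tilt -1.0000 shift [-135.3  122.    -2.2] az -0.001 j6 0.05
```

View pics/w3.png

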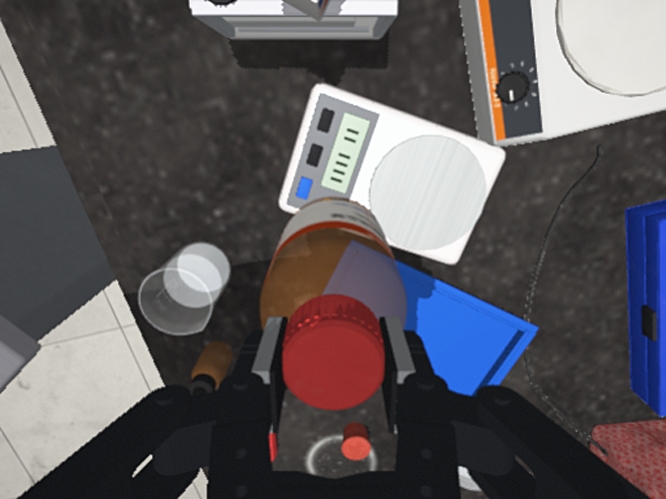

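The bottle hangs upright with the tray's far corner at (537,328), partly hidden. I'll check that corner, then go on.

```bash
python3 - <<'E'
from h import *
s=sense(); c=capture("wrist"); print(at_z(c,537/1.3,328/1.3,16,s))
# top camera outer corners re-fit from 1.5x picture
t=capture("top")
for u,v in((443,308),(549,264),(577,320),(469,366)): print(at_z(t,u/1.5,v/1.5,16))
E
python3 -m jog '[{"tx":-27,"ty":24,"tz":0,"ax":0,"ay":0,"az":0,"jaw":0.6},{"tx":-27,"ty":25,"tz":0,"ax":0,"ay":0,"az":0,"jaw":0.6},{"tx":-27,"ty":24,"tz":0,"ax":0,"ay":0,"az":0,"jaw":0.6},{"tx":-27,"ty":25,"tz":0,"ax":0,"ay":0,"az":0,"jaw":0.6},{"tx":-27,"ty":24,"tz":0,"ax":0,"ay":0,"az":0,"jaw":0.6}]'
python3 -m jog '[{"tx":0,"ty":0,"tz":0,"ax":0,"ay":0,"az":0,"jaw":0.6}]'; python3 - <<'E'
from h import *
delta([467,-441,119],46)
E
```

```text
[ 531.31061103 -463.91386444   16.        ]
[ 460.83028092 -290.47924625   16.        ]
[ 526.79191898 -464.72315865   16.        ]
[ 435.47920223 -504.11377237   16.        ]
[ 369.27798606 -327.25991968   16.        ]
time_s: 7.88
eef_pos: [467.5, -442.0, 215.3]
ee_rot: [-0.0, 0.921, 0.391, 0.0]
force: [1.0, 0.0, -3.2]
grip_width: 0.399
grip_force: 61.0
time_s: 8.0
eef_pos: [466.8, -443.0, 214.5]
ee_rot: [-0.0, 0.921, 0.39, -0.0]
force: [-0.1, 1.0, -4.9]
grip_width: 0.397
grip_force: 61.4
t 8.0 pos [ 466.8 -443.   214.5] psi 45.9 tilt -1.0000 shift [ 1.6 -1.2 95.5] az -0.003 j6 -0.17
```

```bash
python3 -m jog '[{"tx":1.6,"ty":-1.2,"tz":25,"ax":0,"ay":0,"az":0,"jaw":0.6},{"tx":0,"ty":0,"tz":30,"ax":0,"ay":0,"az":0,"jaw":0.6},{"tx":0,"ty":0,"tz":25,"ax":0,"ay":0,"az":0,"jaw":0.6},{"tx":0,"ty":0,"tz":10,"ax":0,"ay":0,"az":0,"jaw":0.6},{"tx":0,"ty":0,"tz":4,"ax":0,"ay":0,"az":0,"jaw":0.6}]'
python3 -m jog '[{"tx":0,"ty":0,"tz":1.5,"ax":0,"ay":0,"az":0,"jaw":0.6},{"tx":0,"ty":0,"tz":0,"ax":0,"ay":0,"az":0,"jaw":0.6}]'
```

```text
time_s: 8.62
eef_pos: [467.8, -439.2, 121.5]
ee_rot: [0.0, 0.921, 0.391, 0.0]
force: [-0.3, -0.4, -3.8]
grip_width: 0.397
grip_force: 61.3
time_s: 8.88
eef_pos: [467.6, -439.8, 120.6]
ee_rot: [0.001, 0.921, 0.39, 0.0]
force: [-0.2, -0.3, -3.7]
grip_width: 0.395
grip_force: 61.3
```

```bash
python3 -m jog '[{"tx":0,"ty":0,"tz":1,"ax":0,"ay":0,"az":0,"jaw":0.6},{"tx":0,"ty":0,"tz":1,"ax":0,"ay":0,"az":0,"jaw":0.6},{"tx":0,"ty":0,"tz":0,"ax":0,"ay":0,"az":0,"jaw":0.6}]'
```

```text
time_s: 9.25
eef_pos: [467.4, -439.6, 117.8]
ee_rot: [-0.0, 0.921, 0.39, -0.0]
force: [-0.4, -0.5, -3.9]
grip_width: 0.397
grip_force: 61.3
```

```bash
python3 -m jog '[{"tx":0,"ty":0,"tz":1,"ax":0,"ay":0,"az":0,"jaw":0.6},{"tx":0,"ty":0,"tz":0,"ax":0,"ay":0,"az":0,"jaw":0.6}]'
python3 -m jog '[{"tx":0,"ty":0,"tz":0,"ax":0,"ay":0,"az":0,"jaw":0.4},{"tx":0,"ty":0,"tz":0,"ax":0,"ay":0,"az":0,"jaw":0.1},{"tx":0,"ty":0,"tz":0,"ax":0,"ay":0,"az":0,"jaw":-0.36},{"tx":0,"ty":0,"tz":0,"ax":0,"ay":0,"az":0,"jaw":-0.36}]'
python3 -m jog '[{"tx":0,"ty":0,"tz":-15,"ax":0,"ay":0,"az":0,"jaw":-0.36},{"tx":0,"ty":0,"tz":-40,"ax":0,"ay":0,"az":0,"jaw":-0.36},{"tx":0,"ty":0,"tz":-40,"ax":0,"ay":0,"az":0,"jaw":-0.36},{"tx":0,"ty":0,"tz":0,"ax":0,"ay":0,"az":0,"jaw":-0.36}]'
python3 - <<'E'
from h import *
s=sense(); c=capture("wrist")
print(redcap(c,s,139)); P=depthblob(c,s,134,144,[467,-440],35)
if len(P):print(P.mean(0),cv2.minEnclosingCircle(P[:,:2].astype(np.float32)))
delta([543,7,212],46)
t=capture("top"); save(t,"t2.png",(280,150,400,260),4)
P=depthblob(t,None,121,130,[543,7],30); print(cv2.minEnclosingCircle(P[:,:2].astype(np.float32)),P.mean(0))
E
```

```text
time_s: 9.5
eef_pos: [467.5, -439.7, 117.4]
ee_rot: [0.0, 0.921, 0.39, 0.0]
force: [-1.0, 0.3, 2.1]
grip_width: 0.395
grip_force: 61.9
time_s: 10.0
eef_pos: [467.5, -439.6, 116.7]
ee_rot: [0.0, 0.921, 0.39, 0.0]
force: [-0.1, 0.2, 0.4]
grip_width: 0.682
grip_force: 0.0
time_s: 10.5
eef_pos: [468.2, -440.6, 216.4]
ee_rot: [0.004, 0.921, 0.39, 0.001]
force: [-0.2, -0.7, -1.0]
grip_width: 0.68
grip_force: 0.0
(array([253.19471624, 198.27446184]), array([ 229,  172,   50,   53, 2044], dtype=int32), array([ 469.54116357, -436.79351978,  139.        ]))
[ 467.94901587 -439.21129399  138.01196053] ((467.100341796875, -440.10968017578125), 18.37306785583496)
t 10.6 pos [ 467.7 -439.9  213.9] psi 45.9 tilt -1.0000 shift [ 373.5 -256.7    0.8] az -0.001 j6 -0.17
((543.0481567382812, 7.194582462310791), 17.490968704223633) [542.68740115   7.02426354 124.67867102]
```

View pics/t2.png

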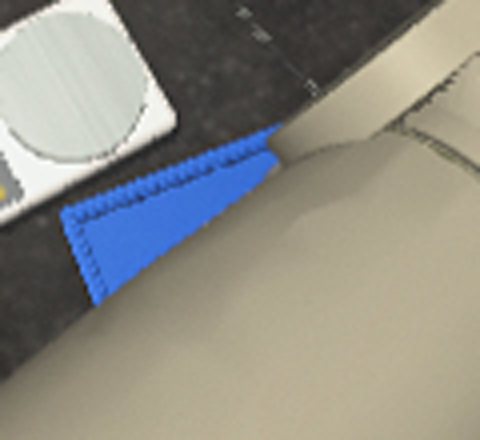

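The arm hides the bottle in this picture, with only the tray's near corner showing at (65,215). The wrist depth finds the cap level in the tray at (467,-440). Next is the amber bottle.

```bash
python3 -m jog '[{"tx":34,"ty":-23.3,"tz":0,"ax":0,"ay":0,"az":0,"jaw":-0.36},{"tx":34,"ty":-23.3,"tz":0,"ax":0,"ay":0,"az":0,"jaw":-0.36},{"tx":34,"ty":-23.3,"tz":0,"ax":0,"ay":0,"az":0,"jaw":-0.36},{"tx":34,"ty":-23.3,"tz":0,"ax":0,"ay":0,"az":0,"jaw":-0.36},{"tx":34,"ty":-23.3,"tz":0,"ax":0,"ay":0,"az":0,"jaw":-0.36}]'
python3 -m jog '[{"tx":34,"ty":-23.3,"tz":0,"ax":0,"ay":0,"az":0,"jaw":-0.36},{"tx":34,"ty":-23.3,"tz":0,"ax":0,"ay":0,"az":0,"jaw":-0.36},{"tx":34,"ty":-23.3,"tz":0,"ax":0,"ay":0,"az":0,"jaw":-0.36},{"tx":34,"ty":-23.3,"tz":0,"ax":0,"ay":0,"az":0,"jaw":-0.36},{"tx":0,"ty":-10,"tz":0,"ax":0,"ay":0,"az":0,"jaw":-0.36}]'
python3 - <<'E'
from h import *
s=sense(); c=capture("wrist")
P=depthblob(c,s,121,130,[543,7],30); print(len(P),cv2.minEnclosingCircle(P[:,:2].astype(np.float32)),P.mean(0))
delta([543,7,105],46)
P=depthblob(c,s,99,108,[533.5,-109],22); print(len(P),P.mean(0))
E
```

```text
time_s: 11.22
eef_pos: [501.6, -234.8, 210.8]
ee_rot: [-0.001, 0.921, 0.39, -0.0]
force: [-0.2, -0.8, -0.4]
grip_width: 0.677
grip_force: 0.0
time_s: 11.85
eef_pos: [522.0, -64.8, 210.9]
ee_rot: [-0.001, 0.92, 0.392, -0.001]
force: [-0.5, -0.5, -0.5]
grip_width: 0.681
grip_force: 0.0
1917 ((542.7671508789062, 6.717314720153809), 17.134061813354492) [543.19512076   6.77569801 124.08897109]
t 11.9 pos [521.2 -65.3 211. ] psi 46.1 tilt -1.0000 shift [ 67.3 -34.2 106. ] az 0.001 j6 0.42
464 [ 534.21380924 -108.89911349  103.05416273]
```

```bash
python3 -m jog '[{"tx":25,"ty":-13,"tz":5,"ax":0,"ay":0,"az":0,"jaw":-0.36},{"tx":25,"ty":-13,"tz":15,"ax":0,"ay":0,"az":0,"jaw":-0.36},{"tx":17.3,"ty":-8.2,"tz":20,"ax":0,"ay":0,"az":0,"jaw":-0.36},{"tx":0,"ty":0,"tz":25,"ax":0,"ay":0,"az":0,"jaw":-0.36},{"tx":0,"ty":0,"tz":20,"ax":0,"ay":0,"az":0,"jaw":-0.36}]'
python3 -m jog '[{"tx":0,"ty":0,"tz":15,"ax":0,"ay":0,"az":0,"jaw":-0.36},{"tx":0,"ty":0,"tz":6,"ax":0,"ay":0,"az":0,"jaw":-0.36},{"tx":0,"ty":0,"tz":0,"ax":0,"ay":0,"az":0,"jaw":-0.36}]'
python3 -m jog '[{"tx":0,"ty":0,"tz":0,"ax":0,"ay":0,"az":0,"jaw":0.6},{"tx":0,"ty":0,"tz":0,"ax":0,"ay":0,"az":0,"jaw":0.6},{"tx":0,"ty":0,"tz":0,"ax":0,"ay":0,"az":0,"jaw":0.6},{"tx":0,"ty":0,"tz":0,"ax":0,"ay":0,"az":0,"jaw":0.6}]' 60
python3 -m jog '[{"tx":0,"ty":0,"tz":-5,"ax":0,"ay":0,"az":0,"jaw":0.6},{"tx":0,"ty":0,"tz":-20,"ax":0,"ay":0,"az":0,"jaw":0.6},{"tx":0,"ty":0,"tz":-40,"ax":0,"ay":0,"az":0,"jaw":0.6},{"tx":0,"ty":0,"tz":-40,"ax":0,"ay":0,"az":0,"jaw":0.6},{"tx":0,"ty":0,"tz":0,"ax":0,"ay":0,"az":0,"jaw":0.6}]'
python3 - <<'E'
from h import *
delta([435.5,-356.5,209],46)
E
```

```text
time_s: 12.52
eef_pos: [544.0, 4.3, 125.3]
ee_rot: [-0.0, 0.921, 0.39, -0.001]
force: [-0.2, -0.3, -0.2]
grip_width: 0.678
grip_force: 0.0
time_s: 12.9
eef_pos: [544.6, 4.9, 105.8]
ee_rot: [0.0, 0.921, 0.39, -0.0]
force: [-0.1, -0.6, -0.3]
grip_width: 0.68
grip_force: 0.0
time_s: 13.4
eef_pos: [544.9, 5.3, 106.7]
ee_rot: [0.0, 0.921, 0.39, 0.001]
force: [-1.7, 1.6, 6.0]
grip_width: 0.374
grip_force: 59.1
time_s: 14.02
eef_pos: [545.6, 5.0, 213.5]
ee_rot: [0.002, 0.921, 0.39, 0.002]
force: [0.2, 0.3, -2.9]
grip_width: 0.369
grip_force: 60.0
t 14.0 pos [545.6   5.  213.5] psi 45.9 tilt -1.0000 shift [-336.4  172.2    4.4] az -0.001 j6 0.56
```

```bash
python3 -m jog '[{"tx":-16,"ty":8,"tz":-25,"ax":0,"ay":0,"az":0,"jaw":0.6},{"tx":-32,"ty":16.4,"tz":0,"ax":0,"ay":0,"az":0,"jaw":0.6},{"tx":-32,"ty":16.4,"tz":0,"ax":0,"ay":0,"az":0,"jaw":0.6},{"tx":-32,"ty":16.4,"tz":0,"ax":0,"ay":0,"az":0,"jaw":0.6},{"tx":-32,"ty":16.4,"tz":0,"ax":0,"ay":0,"az":0,"jaw":0.6}]'
python3 -m jog '[{"tx":-32,"ty":16.4,"tz":0,"ax":0,"ay":0,"az":0,"jaw":0.6},{"tx":-32,"ty":16.4,"tz":0,"ax":0,"ay":0,"az":0,"jaw":0.6},{"tx":-32,"ty":16.4,"tz":0,"ax":0,"ay":0,"az":0,"jaw":0.6},{"tx":-32,"ty":16.4,"tz":0,"ax":0,"ay":0,"az":0,"jaw":0.6},{"tx":-32,"ty":16.4,"tz":0,"ax":0,"ay":0,"az":0,"jaw":0.6}]'
python3 -m jog '[{"tx":-16,"ty":8,"tz":0,"ax":0,"ay":0,"az":0,"jaw":0.6},{"tx":-8,"ty":4,"tz":0,"ax":0,"ay":0,"az":0,"jaw":0.6},{"tx":0,"ty":0,"tz":0,"ax":0,"ay":0,"az":0,"jaw":0.6}]'
python3 - <<'E'
from h import *
delta([435.5,-356.5,111],46)
E
```

```text
time_s: 14.65
eef_pos: [496.4, -150.3, 234.3]
ee_rot: [-0.001, 0.921, 0.39, -0.001]
force: [0.9, 0.2, -2.6]
grip_width: 0.369
grip_force: 60.2
time_s: 15.28
eef_pos: [444.1, -322.2, 234.2]
ee_rot: [-0.001, 0.921, 0.39, -0.0]
force: [0.4, -0.4, -1.4]
grip_width: 0.372
grip_force: 60.2
time_s: 15.65
eef_pos: [437.1, -346.6, 235.5]
ee_rot: [-0.0, 0.921, 0.39, 0.0]
force: [-0.3, -0.4, -2.4]
grip_width: 0.371
grip_force: 60.2
t 15.7 pos [ 437.1 -346.6  235.5] psi 45.9 tilt -1.0000 shift [ -8.2   5.8 124.5] az -0.001 j6 -0.11
```

```bash
python3 -m jog '[{"tx":-8.2,"ty":5.8,"tz":20,"ax":0,"ay":0,"az":0,"jaw":0.6},{"tx":0,"ty":0,"tz":35,"ax":0,"ay":0,"az":0,"jaw":0.6},{"tx":0,"ty":0,"tz":35,"ax":0,"ay":0,"az":0,"jaw":0.6},{"tx":0,"ty":0,"tz":22,"ax":0,"ay":0,"az":0,"jaw":0.6},{"tx":0,"ty":0,"tz":8,"ax":0,"ay":0,"az":0,"jaw":0.6}]'
python3 -m jog '[{"tx":0,"ty":0,"tz":2.5,"ax":0,"ay":0,"az":0,"jaw":0.6},{"tx":0,"ty":0,"tz":1,"ax":0,"ay":0,"az":0,"jaw":0.6},{"tx":0,"ty":0,"tz":0,"ax":0,"ay":0,"az":0,"jaw":0.6}]'
```

```text
time_s: 16.27
eef_pos: [435.5, -355.7, 114.8]
ee_rot: [-0.001, 0.92, 0.391, -0.0]
force: [0.7, 0.9, -2.0]
grip_width: 0.367
grip_force: 60.1
time_s: 16.65
eef_pos: [435.6, -357.1, 112.9]
ee_rot: [0.001, 0.921, 0.39, 0.0]
force: [0.1, 0.4, -1.7]
grip_width: 0.37
grip_force: 60.1
```

```bash
python3 -m jog '[{"tx":0,"ty":0,"tz":1,"ax":0,"ay":0,"az":0,"jaw":0.6},{"tx":0,"ty":0,"tz":0.7,"ax":0,"ay":0,"az":0,"jaw":0.6},{"tx":0,"ty":0,"tz":0,"ax":0,"ay":0,"az":0,"jaw":0.6}]'
python3 -m jog '[{"tx":0,"ty":0,"tz":0.6,"ax":0,"ay":0,"az":0,"jaw":0.6},{"tx":0,"ty":0,"tz":0,"ax":0,"ay":0,"az":0,"jaw":0.6}]'
```

```text
time_s: 17.02
eef_pos: [435.4, -357.0, 110.8]
ee_rot: [0.0, 0.921, 0.39, 0.0]
force: [-0.0, 0.3, -0.2]
grip_width: 0.369
grip_force: 60.5
time_s: 17.27
eef_pos: [435.5, -357.1, 110.8]
ee_rot: [0.0, 0.921, 0.39, 0.0]
force: [-1.8, 2.8, 5.4]
grip_width: 0.364
grip_force: 61.0
```

```bash
python3 -m jog '[{"tx":0,"ty":0,"tz":0,"ax":0,"ay":0,"az":0,"jaw":0.4},{"tx":0,"ty":0,"tz":0,"ax":0,"ay":0,"az":0,"jaw":0.1},{"tx":0,"ty":0,"tz":0,"ax":0,"ay":0,"az":0,"jaw":-0.36},{"tx":0,"ty":0,"tz":0,"ax":0,"ay":0,"az":0,"jaw":-0.36}]'
python3 - <<'E'
from h import *
delta([534,-109,220],46)
E
python3 -m jog '[{"tx":0,"ty":0,"tz":-15,"ax":0,"ay":0,"az":0,"jaw":-0.36},{"tx":0,"ty":0,"tz":-40,"ax":0,"ay":0,"az":0,"jaw":-0.36},{"tx":0,"ty":0,"tz":-45,"ax":0,"ay":0,"az":0,"jaw":0.3},{"tx":30,"ty":-13,"tz":0,"ax":0,"ay":0,"az":0,"jaw":1},{"tx":40,"ty":-17,"tz":0,"ax":0,"ay":0,"az":0,"jaw":1}]'
python3 -m jog '[{"tx":40,"ty":-17,"tz":0,"ax":0,"ay":0,"az":0,"jaw":1},{"tx":40,"ty":-17,"tz":0,"ax":0,"ay":0,"az":0,"jaw":1},{"tx":40,"ty":-17,"tz":0,"ax":0,"ay":0,"az":0,"jaw":1},{"tx":0,"ty":0,"tz":0,"ax":0,"ay":0,"az":0,"jaw":1}]'
python3 - <<'E'
from h import *
s=sense(); c=capture("wrist")
P=depthblob(c,s,100,108,[534,-109],22); 
if len(P): print(len(P),P.mean(0),cv2.minEnclosingCircle(P[:,:2].astype(np.float32)))
delta([534,-109,115],46)
t=capture("top"); save(t,"t3.png",(170,110,400,260),3.4)
for n,z,xy in(("acid",140,[467,-440]),("amber",130,[435,-357])):
    P=depthblob(t,None,z-4,z+5,xy,35)
    if len(P): print(n,len(P),P.mean(0),cv2.minEnclosingCircle(P[:,:2].astype(np.float32)))
E
```

```text
time_s: 17.77
eef_pos: [435.4, -357.0, 110.0]
ee_rot: [0.0, 0.921, 0.39, 0.0]
force: [-0.0, -0.4, -0.5]
grip_width: 0.679
grip_force: 0.0
t 17.8 pos [ 435.4 -357.   110. ] psi 45.9 tilt -1.0000 shift [ 246.8 -101.6 -110.1] az -0.001 j6 -0.13
time_s: 18.4
eef_pos: [462.7, -285.6, 211.5]
ee_rot: [0.001, 0.921, 0.389, 0.0]
force: [1.1, -0.1, -0.1]
grip_width: 0.043
grip_force: 0.0
time_s: 18.9
eef_pos: [510.1, -161.9, 211.2]
ee_rot: [0.0, 0.92, 0.392, 0.001]
force: [0.4, -0.1, -0.9]
grip_width: -0.002
grip_force: 0.0
591 [ 534.01350594 -109.87125855  103.09463897] ((533.729736328125, -109.9537124633789), 10.397849082946777)
t 18.9 pos [ 509.7 -163.3  211. ] psi 46.1 tilt -1.0000 shift [ 56.  -20.3  96. ] az 0.001 j6 0.24
acid 209 [ 467.16978781 -437.45962965  138.88839924] ((466.6576843261719, -438.1739196777344), 18.13477325439453)
amber 198 [ 433.75245623 -354.3166723   128.99604579] ((433.40966796875, -354.7691955566406), 17.215877532958984)
```

View pics/t3.png

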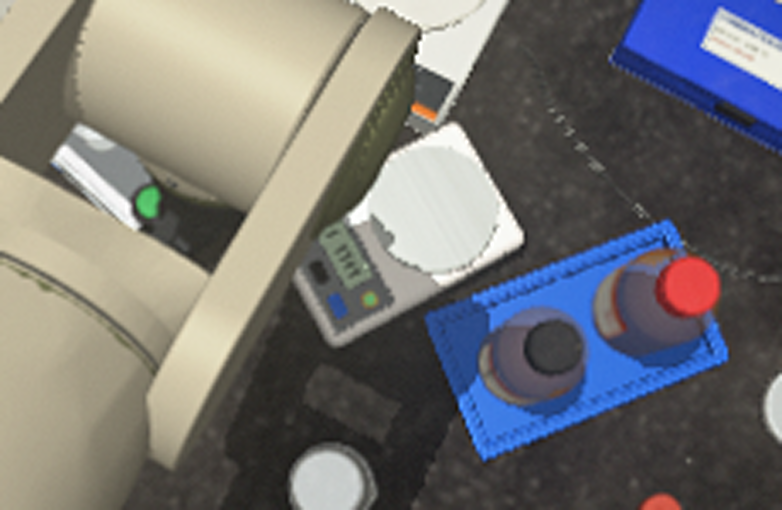

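Both bottles stand inside the tray, with the caps at (555,345) and (690,287). Now I press the catch.

```bash
python3 -m jog '[{"tx":20,"ty":-7,"tz":15,"ax":0,"ay":0,"az":0,"jaw":1},{"tx":20,"ty":-7,"tz":25,"ax":0,"ay":0,"az":0,"jaw":1},{"tx":16,"ty":-6.3,"tz":25,"ax":0,"ay":0,"az":0,"jaw":1},{"tx":0,"ty":0,"tz":20,"ax":0,"ay":0,"az":0,"jaw":1},{"tx":0,"ty":0,"tz":10,"ax":0,"ay":0,"az":0,"jaw":1}]'
python3 -m jog '[{"tx":0,"ty":0,"tz":7,"ax":0,"ay":0,"az":0,"jaw":1},{"tx":0,"ty":0,"tz":5,"ax":0,"ay":0,"az":0,"jaw":1},{"tx":0,"ty":0,"tz":4,"ax":0,"ay":0,"az":0,"jaw":1},{"tx":0,"ty":0,"tz":0,"ax":0,"ay":0,"az":0,"jaw":1}]'
```

```text
time_s: 19.62
eef_pos: [533.3, -110.6, 114.4]
ee_rot: [-0.0, 0.921, 0.39, -0.0]
force: [0.7, -0.7, -0.2]
grip_width: -0.002
grip_force: 0.0
time_s: 20.12
eef_pos: [533.8, -110.2, 99.4]
ee_rot: [0.001, 0.921, 0.39, 0.0]
force: [-2.0, -2.4, 4.6]
grip_width: -0.0
grip_force: 2.0
```

```bash
python3 -m jog '[{"tx":0,"ty":0,"tz":0.8,"ax":0,"ay":0,"az":0,"jaw":1},{"tx":0,"ty":0,"tz":0,"ax":0,"ay":0,"az":0,"jaw":1},{"tx":0,"ty":0,"tz":0,"ax":0,"ay":0,"az":0,"jaw":1},{"tx":0,"ty":0,"tz":0,"ax":0,"ay":0,"az":0,"jaw":1}]'
python3 -m jog '[{"tx":0,"ty":0,"tz":-10,"ax":0,"ay":0,"az":0,"jaw":1},{"tx":0,"ty":0,"tz":-40,"ax":0,"ay":0,"az":0,"jaw":0.3},{"tx":0,"ty":0,"tz":-50,"ax":0,"ay":0,"az":0,"jaw":-0.3},{"tx":-40,"ty":0,"tz":-20,"ax":0,"ay":0,"az":0,"jaw":-0.3},{"tx":-40,"ty":0,"tz":0,"ax":0,"ay":0,"az":0,"jaw":-0.3}]'
python3 - <<'E'
from h import *
s=sense(); c=capture("wrist"); save(c,"w4.png")
for n,z in(("weighing_mid",47.5),("drawer_floor",15),("strips_mid",112.5)):
    for r in place_of(n,"wrist")[:2]: print(n,r,at_z(c,*r["centre"],z,s),by_depth(c,*r["centre"],s))
delta([524,-37,200],46)
E
```

```text
time_s: 20.62
eef_pos: [533.9, -109.9, 98.4]
ee_rot: [0.0, 0.921, 0.39, 0.0]
force: [-0.2, -4.4, 5.7]
grip_width: -0.003
grip_force: 2.3
time_s: 21.25
eef_pos: [477.7, -167.2, 219.8]
ee_rot: [0.0, 0.92, 0.391, 0.001]
force: [0.5, -0.4, -0.6]
grip_width: 0.653
grip_force: 0.0
drawer_floor {'centre': [197.4, 35.8], 'conf': 0.91} [523.69087579 -37.9891941   15.        ] [523.61095963 -37.45728322  12.36577949]
strips_mid {'centre': [333.9, 71.1], 'conf': 0.83} [ 580.09266155 -141.17305413  112.5       ] [ 576.00094599 -138.21310185  134.71375628]
t 21.4 pos [ 477.8 -166.8  218.2] psi 45.9 tilt -1.0000 shift [125.3 -57.2  18.4] az -0.002 j6 0.20
```

View pics/w4.png

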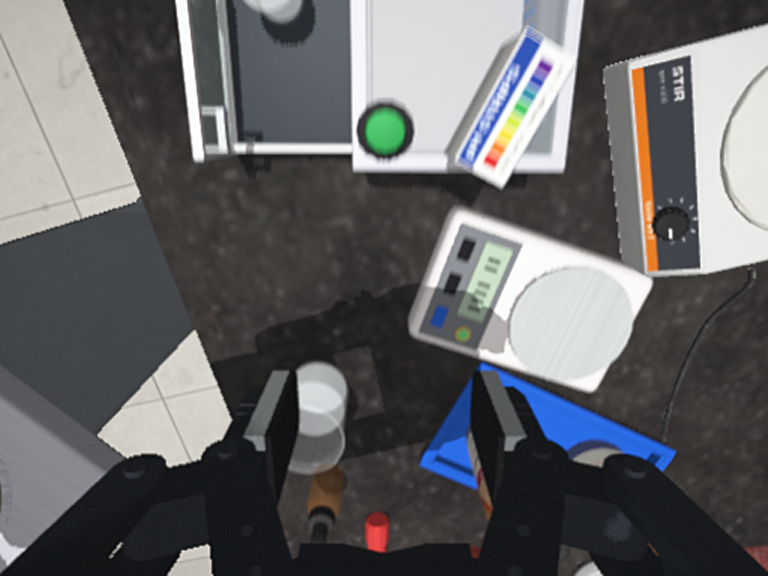

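The drawer is fully open, with its floor at (523.7,-37.7) as predicted. The weighing bottle is at the top edge, around (275,5). I'll move nearer to see it.

```bash
python3 -m jog '[{"tx":30,"ty":-18,"tz":0,"ax":0,"ay":0,"az":0,"jaw":-0.3},{"tx":35,"ty":-20,"tz":0,"ax":0,"ay":0,"az":0,"jaw":-0.3},{"tx":30,"ty":-18,"tz":0,"ax":0,"ay":0,"az":0,"jaw":-0.3},{"tx":0,"ty":0,"tz":0,"ax":0,"ay":0,"az":0,"jaw":-0.3}]'
python3 - <<'E'
from h import *
s=sense(); c=capture("wrist"); save(c,"w5.png",(100,30,400,300),2.6)
for r in place_of("weighing_mid","wrist")[:2]: print(r,at_z(c,*r["centre"],47.5,s),by_depth(c,*r["centre"],s)); w=at_z(c,*r["centre"],47.5,s)
for r in place_of("strips_mid","wrist")[:2]: print(r,at_z(c,*r["centre"],112.5,s))
P=depthblob(c,s,70,84,[537,-9],45)
if len(P): print(len(P),P.mean(0),cv2.minEnclosingCircle(P[:,:2].astype(np.float32)))
P=depthblob(c,s,129,142,[583,-142],50)
if len(P): r=cv2.minAreaRect(P[:,:2].astype(np.float32)); print(len(P),P.mean(0),r,cv2.boxPoints(r))
delta([537,-9,150],46)
E
```

```text
time_s: 21.95
eef_pos: [504.3, -57.1, 217.9]
ee_rot: [-0.001, 0.92, 0.392, -0.0]
force: [-0.6, -0.9, 0.1]
grip_width: 0.652
grip_force: 0.0
{'centre': [247.5, 106.5], 'conf': 0.66} [540.30347653  -7.38912785  47.5       ] [542.37767296  -6.44421406  78.74674761]
{'centre': [397.6, 201.5], 'conf': 0.87} [ 580.21334167 -142.40825431  112.5       ]
872 [524.03536964   6.42166427  80.27617645] ((521.4564819335938, 5.786588191986084), 33.02854537963867)
2834 [ 580.74471802 -140.03505136  134.2115873 ] ((580.1888427734375, -142.01296997070312), (59.34544372558594, 28.206249237060547), 18.45747947692871) [[ 547.57745 -138.02974]
 [ 556.5076  -164.78502]
 [ 612.80023 -145.9962 ]
 [ 603.87006 -119.24092]]
t 22.1 pos [503.9 -60.  218. ] psi 46.0 tilt -1.0000 shift [ 59.7 -11.6  68. ] az -0.001 j6 0.42
```

View pics/w5.png

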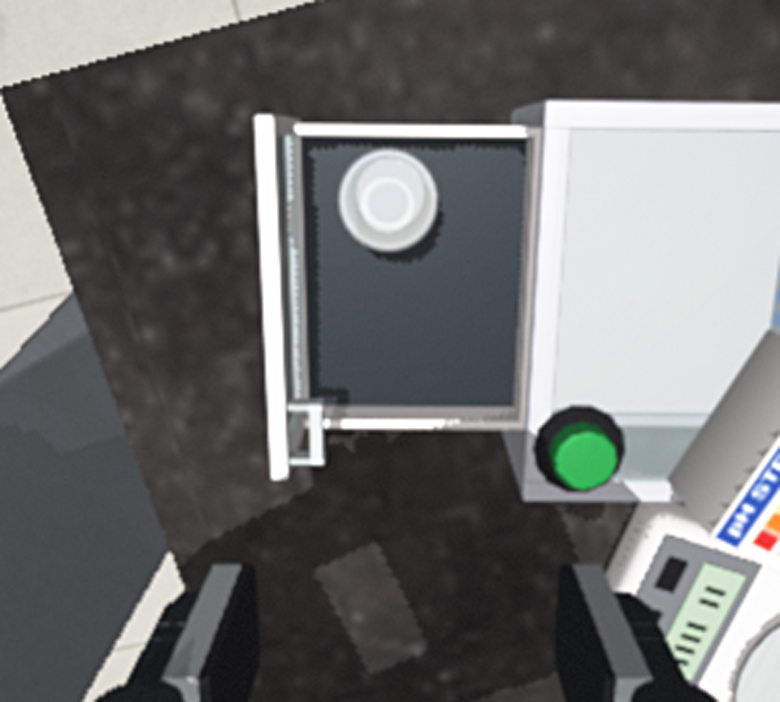

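The weighing bottle stands upright at (386,200) in this crop, close to (542,-7), and the strips box is at (580,-142) on the roof. I'll turn the tool so the fingers close along the drawer's width, clear of the front panel.

```bash
python3 -m jog '[{"tx":0,"ty":0,"tz":0,"ax":0,"ay":0,"az":-0.157,"jaw":-0.2},{"tx":0,"ty":0,"tz":0,"ax":0,"ay":0,"az":-0.157,"jaw":-0.2},{"tx":0,"ty":0,"tz":0,"ax":0,"ay":0,"az":-0.157,"jaw":-0.2},{"tx":0,"ty":0,"tz":0,"ax":0,"ay":0,"az":-0.157,"jaw":-0.2},{"tx":0,"ty":0,"tz":0,"ax":0,"ay":0,"az":-0.157,"jaw":-0.2}]' >/dev/null
python3 -m jog '[{"tx":0,"ty":0,"tz":0,"ax":0,"ay":0,"az":-0.157,"jaw":-0.2},{"tx":0,"ty":0,"tz":0,"ax":0,"ay":0,"az":-0.157,"jaw":-0.2},{"tx":0,"ty":0,"tz":0,"ax":0,"ay":0,"az":-0.157,"jaw":-0.2},{"tx":0,"ty":0,"tz":0,"ax":0,"ay":0,"az":-0.157,"jaw":-0.2},{"tx":0,"ty":0,"tz":0,"ax":0,"ay":0,"az":-0.157,"jaw":-0.2}]'
python3 -m jog '[{"tx":0,"ty":20,"tz":0,"ax":0,"ay":0,"az":0,"jaw":-0.2},{"tx":0,"ty":22,"tz":0,"ax":0,"ay":0,"az":0,"jaw":-0.2},{"tx":0,"ty":20,"tz":0,"ax":0,"ay":0,"az":0,"jaw":-0.2},{"tx":0,"ty":0,"tz":0,"ax":0,"ay":0,"az":0,"jaw":-0.2}]'
python3 - <<'E'
from h import *
s=sense(); c=capture("wrist")
for r in place_of("weighing_mid","wrist")[:2]: print(r,at_z(c,*r["centre"],47.5,s),by_depth(c,*r["centre"],s))
P=depthblob(c,s,74,84,[542,-7],22)
if len(P): print(len(P),P.mean(0),cv2.minEnclosingCircle(P[:,:2].astype(np.float32)))
P=depthblob(c,s,60,72,[542,-7],25)
if len(P): print(len(P),P.mean(0),cv2.minEnclosingCircle(P[:,:2].astype(np.float32)))
delta([542,-7,41],136)
E
```

```text
time_s: 23.35
eef_pos: [503.8, -60.8, 218.1]
ee_rot: [-0.0, 0.374, 0.928, 0.0]
force: [1.3, 0.2, 0.1]
grip_width: 0.6
grip_force: 0.0
time_s: 23.85
eef_pos: [547.8, -14.5, 217.8]
ee_rot: [-0.0, 0.376, 0.927, 0.0]
force: [-0.7, 0.1, -0.2]
grip_width: 0.599
grip_force: 0.0
{'centre': [258.7, 163.9], 'conf': 0.94} [543.77404255  -8.04516635  47.5       ] [538.35769742  -3.12400937  77.72795121]
289 [541.72809064  -7.43544288  77.83688629] ((542.0350341796875, -7.626954078674316), 8.661958694458008)
703 [539.98815786  -5.92662491  63.1887705 ] ((541.79541015625, -7.609996318817139), 17.080734252929688)
t 23.9 pos [547.  -15.5 218. ] psi 135.8 tilt -1.0000 shift [  9.4   2.7 177. ] az -0.003 j6 -1.04
```

```bash
python3 -m jog '[{"tx":9,"ty":2.3,"tz":30,"ax":0,"ay":0,"az":0,"jaw":-0.2},{"tx":0,"ty":0,"tz":40,"ax":0,"ay":0,"az":0,"jaw":-0.2},{"tx":0,"ty":0,"tz":40,"ax":0,"ay":0,"az":0,"jaw":-0.2},{"tx":0,"ty":0,"tz":30,"ax":0,"ay":0,"az":0,"jaw":-0.2},{"tx":0,"ty":0,"tz":0,"ax":0,"ay":0,"az":0,"jaw":-0.2}]' 25
python3 - <<'E'
from h import *
delta([542,-7.6,41],136)
E
```

```text
time_s: 24.58
eef_pos: [540.9, -7.8, 76.8]
ee_rot: [-0.002, 0.376, 0.927, -0.0]
force: [-0.1, 0.5, 1.3]
grip_width: 0.604
grip_force: 0.0
t 24.6 pos [540.9  -7.8  76.8] psi 135.8 tilt -1.0000 shift [-0.8  1.  35.8] az -0.003 j6 -1.03
```

```bash
python3 -m jog '[{"tx":-0.8,"ty":1,"tz":15,"ax":0,"ay":0,"az":0,"jaw":-0.2},{"tx":0,"ty":0,"tz":14,"ax":0,"ay":0,"az":0,"jaw":-0.2},{"tx":0,"ty":0,"tz":7,"ax":0,"ay":0,"az":0,"jaw":-0.2},{"tx":0,"ty":0,"tz":0,"ax":0,"ay":0,"az":0,"jaw":0},{"tx":0,"ty":0,"tz":0,"ax":0,"ay":0,"az":0,"jaw":0.2}]'
python3 -m jog '[{"tx":0,"ty":0,"tz":0,"ax":0,"ay":0,"az":0,"jaw":0.6},{"tx":0,"ty":0,"tz":0,"ax":0,"ay":0,"az":0,"jaw":0.6},{"tx":0,"ty":0,"tz":0,"ax":0,"ay":0,"az":0,"jaw":0.6}]' 25
python3 -m jog '[{"tx":0,"ty":0,"tz":-5,"ax":0,"ay":0,"az":0,"jaw":0.6},{"tx":0,"ty":0,"tz":-20,"ax":0,"ay":0,"az":0,"jaw":0.6},{"tx":0,"ty":0,"tz":-40,"ax":0,"ay":0,"az":0,"jaw":0.6},{"tx":0,"ty":0,"tz":-50,"ax":0,"ay":0,"az":0,"jaw":0.6},{"tx":0,"ty":0,"tz":0,"ax":0,"ay":0,"az":0,"jaw":0.6}]'
python3 - <<'E'
from h import *
s=sense(); c=capture("wrist"); save(c,"w6.png")
delta([541.2,-293.5,161],136)
for r in place_of("pan","wrist")[:2]: print(r,at_z(c,*r["centre"],44,s))
E
```

```text
time_s: 25.2
eef_pos: [543.7, -7.5, 42.6]
ee_rot: [0.0, 0.375, 0.927, 0.0]
force: [-0.3, 0.3, -0.5]
grip_width: 0.402
grip_force: 0.0
time_s: 25.58
eef_pos: [543.8, -7.4, 42.7]
ee_rot: [0.001, 0.375, 0.927, 0.0]
force: [0.7, 1.1, 5.5]
grip_width: 0.373
grip_force: 24.9
time_s: 26.2
eef_pos: [544.8, -7.7, 160.6]
ee_rot: [0.003, 0.375, 0.927, 0.0]
force: [0.3, -0.9, -1.0]
grip_width: 0.371
grip_force: 24.9
t 26.2 pos [543.7  -7.5 158.2] psi 135.9 tilt -1.0000 shift [-197.3 -207.1   -2.6] az -0.002 j6 -1.03
{'centre': [49.2, 369.3], 'conf': 0.98} [ 537.8327983  -298.29891077   44.        ]
```

View pics/w6.png

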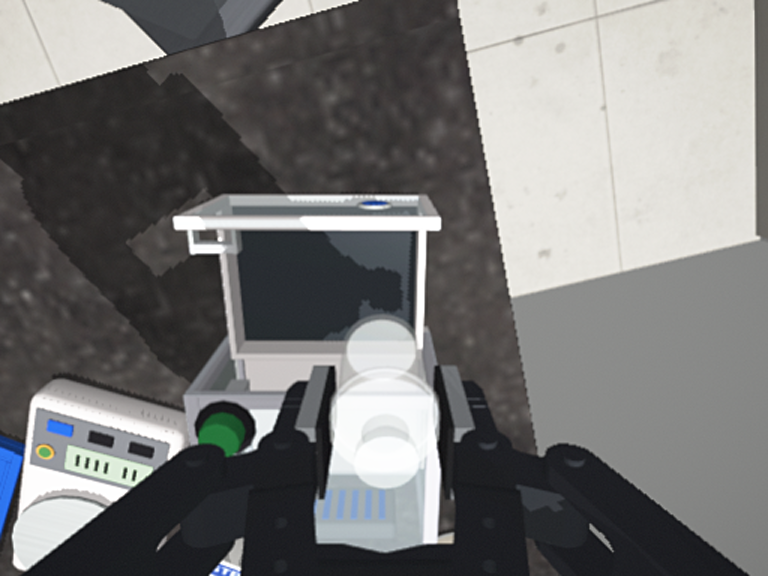

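The weighing bottle is held upright between the pads at (385,430), and the empty drawer is open. I'll lift it higher and carry it to the balance.

```bash
python3 -m jog '[{"tx":0,"ty":0,"tz":-25,"ax":0,"ay":0,"az":0,"jaw":0.6},{"tx":-10,"ty":-10,"tz":-30,"ax":0,"ay":0,"az":0,"jaw":0.6},{"tx":-25,"ty":-26,"tz":0,"ax":0,"ay":0,"az":0,"jaw":0.6},{"tx":-27,"ty":-28,"tz":0,"ax":0,"ay":0,"az":0,"jaw":0.6},{"tx":-27,"ty":-28,"tz":0,"ax":0,"ay":0,"az":0,"jaw":0.6}]'
python3 -m jog '[{"tx":-27,"ty":-28,"tz":0,"ax":0,"ay":0,"az":0,"jaw":0.6},{"tx":-27,"ty":-28,"tz":0,"ax":0,"ay":0,"az":0,"jaw":0.6},{"tx":-27,"ty":-28,"tz":0,"ax":0,"ay":0,"az":0,"jaw":0.6},{"tx":-27,"ty":-28,"tz":0,"ax":0,"ay":0,"az":0,"jaw":0.6},{"tx":0,"ty":-3,"tz":0,"ax":0,"ay":0,"az":0,"jaw":0.6}]'
python3 -m jog '[{"tx":0,"ty":0,"tz":0,"ax":0,"ay":0,"az":0,"jaw":0.6}]' >/dev/null
python3 - <<'E'
from h import *
s=sense(); c=capture("wrist")
for r in place_of("pan","wrist")[:2]: print(r,at_z(c,*r["centre"],44,s))
P=depthblob(c,s,41,47,[541,-294],50)
if len(P): print(len(P),P.mean(0),cv2.minEnclosingCircle(P[:,:2].astype(np.float32)))
t=capture("top")
P=depthblob(t,None,41,47,[541,-294],50)
if len(P): print(len(P),P.mean(0),cv2.minEnclosingCircle(P[:,:2].astype(np.float32)))
delta([541.2,-294.5,74],136)
E
```

```text
time_s: 26.92
eef_pos: [542.6, -136.4, 210.3]
ee_rot: [-0.002, 0.375, 0.927, 0.0]
force: [0.2, 0.3, -0.7]
grip_width: 0.367
grip_force: 24.9
time_s: 27.55
eef_pos: [539.8, -295.0, 209.6]
ee_rot: [-0.002, 0.377, 0.926, 0.0]
force: [0.2, 0.1, -0.4]
grip_width: 0.373
grip_force: 24.9
{'centre': [250.2, 174.2], 'conf': 0.98} [ 537.13448097 -298.40876582   44.        ]
5963 [ 535.86125567 -294.031713     43.24269269] ((537.3057861328125, -295.63482666015625), 43.93315124511719)
t 27.8 pos [ 540.9 -292.1  212. ] psi 136.0 tilt -1.0000 shift [ -2.   -1.5 138. ] az -0.001 j6 -1.49
```

```bash
python3 -m jog '[{"tx":-2.4,"ty":-3.1,"tz":30,"ax":0,"ay":0,"az":0,"jaw":0.6},{"tx":0,"ty":0,"tz":40,"ax":0,"ay":0,"az":0,"jaw":0.6},{"tx":0,"ty":0,"tz":40,"ax":0,"ay":0,"az":0,"jaw":0.6},{"tx":0,"ty":0,"tz":20,"ax":0,"ay":0,"az":0,"jaw":0.6},{"tx":0,"ty":0,"tz":5,"ax":0,"ay":0,"az":0,"jaw":0.6}]'
python3 -m jog '[{"tx":0,"ty":0,"tz":1.5,"ax":0,"ay":0,"az":0,"jaw":0.6},{"tx":0,"ty":0,"tz":0,"ax":0,"ay":0,"az":0,"jaw":0.6},{"tx":0,"ty":0,"tz":0,"ax":0,"ay":0,"az":0,"jaw":0.6}]'
```

```text
time_s: 28.45
eef_pos: [540.1, -296.0, 76.1]
ee_rot: [-0.001, 0.375, 0.927, 0.0]
force: [0.6, 0.1, 0.3]
grip_width: 0.372
grip_force: 25.0
time_s: 28.82
eef_pos: [540.6, -297.2, 76.5]
ee_rot: [0.001, 0.375, 0.927, -0.0]
force: [0.0, 0.8, -0.3]
grip_width: 0.369
grip_force: 25.0
```

```bash
python3 -m jog '[{"tx":0,"ty":0,"tz":2,"ax":0,"ay":0,"az":0,"jaw":0.6},{"tx":0,"ty":0,"tz":1,"ax":0,"ay":0,"az":0,"jaw":0.6},{"tx":0,"ty":0,"tz":0,"ax":0,"ay":0,"az":0,"jaw":0.6}]'
python3 -m jog '[{"tx":0,"ty":0,"tz":0.7,"ax":0,"ay":0,"az":0,"jaw":0.6},{"tx":0,"ty":0,"tz":0,"ax":0,"ay":0,"az":0,"jaw":0.6}]'
```

```text
time_s: 29.2
eef_pos: [540.3, -297.0, 72.6]
ee_rot: [-0.0, 0.375, 0.927, 0.0]
force: [0.6, 0.7, 0.7]
grip_width: 0.378
grip_force: 25.0
time_s: 29.45
eef_pos: [540.3, -297.1, 72.0]
ee_rot: [-0.0, 0.375, 0.927, -0.0]
force: [-0.2, 0.4, -0.7]
grip_width: 0.373
grip_force: 25.0
```

```bash
python3 -m jog '[{"tx":0,"ty":0,"tz":0.6,"ax":0,"ay":0,"az":0,"jaw":0.6},{"tx":0,"ty":0,"tz":0,"ax":0,"ay":0,"az":0,"jaw":0.6}]'
python3 -m jog '[{"tx":0,"ty":0,"tz":0.6,"ax":0,"ay":0,"az":0,"jaw":0.6},{"tx":0,"ty":0,"tz":0,"ax":0,"ay":0,"az":0,"jaw":0.6}]'
```

```text
time_s: 29.7
eef_pos: [540.6, -297.2, 71.8]
ee_rot: [0.0, 0.375, 0.927, -0.0]
force: [-0.1, 0.3, 3.8]
grip_width: 0.368
grip_force: 25.1
time_s: 29.95
eef_pos: [540.8, -297.4, 71.7]
ee_rot: [0.001, 0.375, 0.927, -0.0]
force: [-0.2, 0.7, 7.0]
grip_width: 0.375
grip_force: 25.3
```

```bash
python3 -m jog '[{"tx":0,"ty":0,"tz":0,"ax":0,"ay":0,"az":0,"jaw":0.1},{"tx":0,"ty":0,"tz":0,"ax":0,"ay":0,"az":0,"jaw":-0.1},{"tx":0,"ty":0,"tz":0,"ax":0,"ay":0,"az":0,"jaw":-0.2},{"tx":0,"ty":0,"tz":-10,"ax":0,"ay":0,"az":0,"jaw":-0.2},{"tx":0,"ty":0,"tz":-35,"ax":0,"ay":0,"az":0,"jaw":-0.2}]'
python3 -m jog '[{"tx":0,"ty":0,"tz":-45,"ax":0,"ay":0,"az":-0.15,"jaw":-0.2},{"tx":0,"ty":0,"tz":-40,"ax":0,"ay":0,"az":-0.15,"jaw":-0.2},{"tx":0,"ty":0,"tz":-20,"ax":0,"ay":0,"az":-0.15,"jaw":-0.2},{"tx":0,"ty":0,"tz":0,"ax":0,"ay":0,"az":-0.15,"jaw":-0.2},{"tx":0,"ty":0,"tz":0,"ax":0,"ay":0,"az":-0.15,"jaw":-0.2}]'
python3 -m jog '[{"tx":0,"ty":0,"tz":0,"ax":0,"ay":0,"az":-0.17,"jaw":-0.2},{"tx":0,"ty":0,"tz":0,"ax":0,"ay":0,"az":-0.17,"jaw":-0.2},{"tx":0,"ty":0,"tz":0,"ax":0,"ay":0,"az":0,"jaw":-0.2}]'
python3 - <<'E'
from h import *
s=sense()
delta([580.2,-142,220],198.5)
c=capture("wrist"); 
for r in place_of("weighing_mid","wrist")[:2]: print(r,at_z(c,*r["centre"],76.5,s))
P=depthblob(c,s,101,115,[540,-296],30)
if len(P): print(len(P),P.mean(0),cv2.minEnclosingCircle(P[:,:2].astype(np.float32)))
P=depthblob(c,s,41,47,[541,-294],50)
if len(P): print(len(P),P.mean(0),cv2.minEnclosingCircle(P[:,:2].astype(np.float32)))
E
```

```text
time_s: 30.58
eef_pos: [539.6, -296.5, 115.2]
ee_rot: [-0.002, 0.375, 0.927, 0.001]
force: [-0.5, -0.2, 0.1]
grip_width: 0.597
grip_force: 0.0
time_s: 31.2
eef_pos: [540.4, -297.0, 221.8]
ee_rot: [0.0, 0.007, 1.0, -0.0]
force: [-0.4, -0.2, 0.4]
grip_width: 0.599
grip_force: 0.0
time_s: 31.58
eef_pos: [540.4, -297.0, 221.4]
ee_rot: [0.0, -0.159, 0.987, -0.0]
force: [0.3, -1.1, -0.4]
grip_width: 0.598
grip_force: 0.0
t 31.6 pos [ 540.4 -297.   221.4] psi -161.7 tilt -1.0000 shift [-86.4 134.8   1.4] az -0.004 j6 -2.58
{'centre': [255.5, 174.4], 'conf': 0.74} [ 536.6943667  -298.98559604   76.5       ]
340 [ 537.77965292 -297.26569719  106.70713413] ((538.2284545898438, -297.09027099609375), 8.663361549377441)
4353 [ 531.69885553 -296.20819709   43.25658832] ((537.1627197265625, -295.0234069824219), 43.91361999511719)
```

```bash
python3 -m jog '[{"tx":-17.3,"ty":27,"tz":0,"ax":0,"ay":0,"az":0,"jaw":-0.2},{"tx":-17.3,"ty":27,"tz":0,"ax":0,"ay":0,"az":0,"jaw":-0.2},{"tx":-17.3,"ty":27,"tz":0,"ax":0,"ay":0,"az":0,"jaw":-0.2},{"tx":-17.3,"ty":27,"tz":0,"ax":0,"ay":0,"az":0,"jaw":-0.2},{"tx":-17.3,"ty":27,"tz":0,"ax":0,"ay":0,"az":0,"jaw":-0.2}]' >/dev/null
python3 -m jog '[{"tx":0,"ty":0,"tz":0,"ax":0,"ay":0,"az":0,"jaw":-0.2},{"tx":0,"ty":0,"tz":0,"ax":0,"ay":0,"az":0,"jaw":-0.2}]'
python3 - <<'E'
from h import *
s=sense(); c=capture("wrist")
for r in place_of("strips_mid","wrist")[:2]: print(r,at_z(c,*r["centre"],112.5,s))
P=depthblob(c,s,130,141,[580,-142],50)
if len(P): r=cv2.minAreaRect(P[:,:2].astype(np.float32)); print(len(P),P.mean(0),r); b=cv2.boxPoints(r); print(b, np.degrees(np.arctan2(*(b[1:]-b[:-1]).T[::-1])))
delta([580.2,-142,102],198.5)
E
```

```text
time_s: 32.55
eef_pos: [579.9, -142.2, 220.9]
ee_rot: [0.0, -0.159, 0.987, -0.0]
force: [0.7, 0.9, -0.8]
grip_width: 0.599
grip_force: 0.0
{'centre': [256.8, 193.6], 'conf': 0.73} [ 581.49675438 -141.17832604  112.5       ]
2695 [ 578.49964856 -142.60421121  134.50952993] ((580.2445068359375, -142.05459594726562), (60.110286712646484, 26.38058090209961), 18.551448822021484)
[[ 547.5545  -139.11192]
 [ 555.9477  -164.12172]
 [ 612.9345  -144.99727]
 [ 604.5413  -119.98747]] [-71.448456  18.551458 108.551544]
t 32.6 pos [ 579.8 -142.6  220.8] psi -161.8 tilt -1.0000 shift [ -0.6   0.4 118.8] az -0.005 j6 -2.33
```

```bash
python3 -m jog '[{"tx":-0.6,"ty":0.4,"tz":30,"ax":0,"ay":0,"az":0,"jaw":-0.2},{"tx":0,"ty":0,"tz":40,"ax":0,"ay":0,"az":0,"jaw":-0.2},{"tx":0,"ty":0,"tz":30,"ax":0,"ay":0,"az":0,"jaw":-0.2},{"tx":0,"ty":0,"tz":13,"ax":0,"ay":0,"az":0,"jaw":-0.2},{"tx":0,"ty":0,"tz":5,"ax":0,"ay":0,"az":0,"jaw":-0.2}]'
python3 -m jog '[{"tx":0,"ty":0,"tz":0,"ax":0,"ay":0,"az":0,"jaw":0.2},{"tx":0,"ty":0,"tz":0,"ax":0,"ay":0,"az":0,"jaw":0.7},{"tx":0,"ty":0,"tz":0,"ax":0,"ay":0,"az":0,"jaw":0.7},{"tx":0,"ty":0,"tz":0,"ax":0,"ay":0,"az":0,"jaw":0.7}]' 25
python3 -m jog '[{"tx":0,"ty":0,"tz":-5,"ax":0,"ay":0,"az":0,"jaw":0.7},{"tx":0,"ty":0,"tz":-20,"ax":0,"ay":0,"az":0,"jaw":0.7},{"tx":0,"ty":0,"tz":-40,"ax":0,"ay":0,"az":0,"jaw":0.7},{"tx":0,"ty":0,"tz":-15,"ax":0,"ay":0,"az":0,"jaw":0.7},{"tx":0,"ty":0,"tz":0,"ax":0,"ay":0,"az":0,"jaw":0.7}]'
python3 - <<'E'
from h import *
delta([523.7,-37.7,180],135.8)
E
```

```text
time_s: 33.28
eef_pos: [580.5, -141.6, 102.8]
ee_rot: [0.0, -0.159, 0.987, -0.0]
force: [0.4, 0.0, 0.9]
grip_width: 0.6
grip_force: 0.0
time_s: 33.78
eef_pos: [580.9, -141.4, 103.9]
ee_rot: [0.001, -0.159, 0.987, -0.001]
force: [-0.3, -0.0, 5.7]
grip_width: 0.301
grip_force: 26.7
time_s: 34.4
eef_pos: [580.5, -141.1, 183.1]
ee_rot: [0.0, -0.159, 0.987, -0.0]
force: [-1.3, 1.6, -0.5]
grip_width: 0.3
grip_force: 25.9
t 34.4 pos [ 580.5 -141.1  183.1] psi -161.7 tilt -1.0000 shift [ 21.4 116.1   3. ] az 1.092 j6 -2.33
```

```bash
python3 -m jog '[{"tx":5.3,"ty":29,"tz":0,"ax":0,"ay":0,"az":0,"jaw":0.7},{"tx":5.3,"ty":29,"tz":0,"ax":0,"ay":0,"az":0,"jaw":0.7},{"tx":5.4,"ty":29,"tz":0,"ax":0,"ay":0,"az":0,"jaw":0.7},{"tx":5.4,"ty":29,"tz":0,"ax":0,"ay":0,"az":0,"jaw":0.7},{"tx":0,"ty":0,"tz":0,"ax":0,"ay":0,"az":0.156,"jaw":0.7}]'
python3 -m jog '[{"tx":0,"ty":0,"tz":0,"ax":0,"ay":0,"az":0.156,"jaw":0.7},{"tx":0,"ty":0,"tz":0,"ax":0,"ay":0,"az":0.156,"jaw":0.7},{"tx":0,"ty":0,"tz":0,"ax":0,"ay":0,"az":0.156,"jaw":0.7},{"tx":0,"ty":0,"tz":0,"ax":0,"ay":0,"az":0.156,"jaw":0.7},{"tx":0,"ty":0,"tz":0,"ax":0,"ay":0,"az":0.156,"jaw":0.7}]'
python3 -m jog '[{"tx":0,"ty":0,"tz":0,"ax":0,"ay":0,"az":0.156,"jaw":0.7},{"tx":0,"ty":0,"tz":0,"ax":0,"ay":0,"az":0,"jaw":0.7}]'
python3 - <<'E'
from h import *
s=sense(); delta([523.7,-37.7,32],135.8)
c=capture("wrist"); save(c,"w7.png")
E
```

```text
time_s: 35.02
eef_pos: [522.2, -36.0, 181.3]
ee_rot: [-0.001, -0.081, 0.997, 0.001]
force: [0.1, -0.5, 0.3]
grip_width: 0.3
grip_force: 25.9
time_s: 35.65
eef_pos: [522.9, -37.6, 181.0]
ee_rot: [-0.002, 0.306, 0.952, -0.0]
force: [0.1, -0.8, 0.4]
grip_width: 0.299
grip_force: 25.9
time_s: 35.9
eef_pos: [523.0, -37.6, 181.4]
ee_rot: [-0.001, 0.376, 0.927, -0.0]
force: [1.3, 0.7, -0.6]
grip_width: 0.299
grip_force: 25.9
t 35.9 pos [523.  -37.6 181.4] psi 135.9 tilt -1.0000 shift [ -0.9   0.6 149.4] az 0.001 j6 -1.10
```

View pics/w7.png

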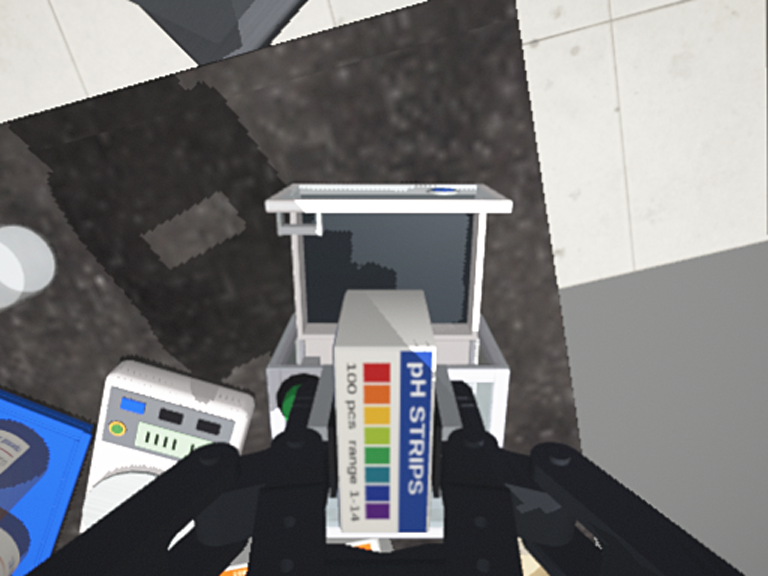

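The box is held square to the drawer, at (385,435). I'll lower it in.

```bash
python3 -m jog '[{"tx":1,"ty":0.6,"tz":25,"ax":0,"ay":0,"az":0,"jaw":0.7},{"tx":0,"ty":0,"tz":35,"ax":0,"ay":0,"az":0,"jaw":0.7},{"tx":0,"ty":0,"tz":35,"ax":0,"ay":0,"az":0,"jaw":0.7},{"tx":0,"ty":0,"tz":30,"ax":0,"ay":0,"az":0,"jaw":0.7},{"tx":0,"ty":0,"tz":18,"ax":0,"ay":0,"az":0,"jaw":0.7}]'
python3 -m jog '[{"tx":0,"ty":0,"tz":5,"ax":0,"ay":0,"az":0,"jaw":0.7},{"tx":0,"ty":0,"tz":2,"ax":0,"ay":0,"az":0,"jaw":0.7},{"tx":0,"ty":0,"tz":0,"ax":0,"ay":0,"az":0,"jaw":0.7}]'
```

```text
time_s: 36.58
eef_pos: [522.3, -36.4, 37.7]
ee_rot: [-0.001, 0.375, 0.927, -0.0]
force: [1.0, -0.0, 0.0]
grip_width: 0.302
grip_force: 25.9
time_s: 36.95
eef_pos: [523.6, -36.7, 33.3]
ee_rot: [0.0, 0.376, 0.927, 0.0]
force: [-0.2, -0.0, -0.2]
grip_width: 0.304
grip_force: 25.9
```

```bash
python3 -m jog '[{"tx":0,"ty":0,"tz":2,"ax":0,"ay":0,"az":0,"jaw":0.7},{"tx":0,"ty":0,"tz":1.5,"ax":0,"ay":0,"az":0,"jaw":0.7},{"tx":0,"ty":0,"tz":0,"ax":0,"ay":0,"az":0,"jaw":0.7}]'
python3 -m jog '[{"tx":0,"ty":0,"tz":0.8,"ax":0,"ay":0,"az":0,"jaw":0.7},{"tx":0,"ty":0,"tz":0,"ax":0,"ay":0,"az":0,"jaw":0.7}]'
```

```text
time_s: 37.33
eef_pos: [523.3, -36.6, 29.3]
ee_rot: [-0.0, 0.376, 0.926, 0.0]
force: [-0.8, -0.4, -0.8]
grip_width: 0.296
grip_force: 25.9
time_s: 37.58
eef_pos: [523.4, -36.6, 28.9]
ee_rot: [0.0, 0.376, 0.926, -0.0]
force: [-0.7, 0.5, 4.8]
grip_width: 0.299
grip_force: 26.5
```

```bash
python3 -m jog '[{"tx":0,"ty":0,"tz":0,"ax":0,"ay":0,"az":0,"jaw":0.3},{"tx":0,"ty":0,"tz":0,"ax":0,"ay":0,"az":0,"jaw":0},{"tx":0,"ty":0,"tz":-5,"ax":0,"ay":0,"az":0,"jaw":0},{"tx":0,"ty":0,"tz":-30,"ax":0,"ay":0,"az":0,"jaw":0},{"tx":0,"ty":0,"tz":-50,"ax":0,"ay":0,"az":0,"jaw":0}]'
python3 -m jog '[{"tx":0,"ty":0,"tz":-40,"ax":0,"ay":0,"az":0,"jaw":0.5},{"tx":35,"ty":0,"tz":0,"ax":0,"ay":0,"az":0,"jaw":1},{"tx":38,"ty":0,"tz":0,"ax":0,"ay":0,"az":0,"jaw":1},{"tx":0,"ty":0,"tz":0,"ax":0,"ay":0,"az":0,"jaw":1}]'
python3 - <<'E'
from h import *
s=sense(); delta([471,13,45],136)
t=capture("top"); save(t,"t4.png",(140,90,400,270),3)
for r in place_of("weighing_mid","top")[:2]: print(r,at_z(t,*r["centre"],76.5))
w=capture("wrist")
P=depthblob(w,s,56,65,[523,-37],45)
if len(P): print(len(P),P.mean(0),cv2.minAreaRect(P[:,:2].astype(np.float32)))
P=depthblob(w,s,78,88,[488,-4],75)
if len(P): print("panel",len(P),P.mean(0),cv2.minAreaRect(P[:,:2].astype(np.float32)))
E
```

```text
time_s: 38.2
eef_pos: [522.5, -36.4, 113.7]
ee_rot: [-0.002, 0.376, 0.926, -0.0]
force: [0.7, -0.3, 0.7]
grip_width: 0.501
grip_force: 0.0
time_s: 38.7
eef_pos: [469.8, 15.5, 154.0]
ee_rot: [-0.0, 0.376, 0.927, 0.0]
force: [0.6, 1.0, 0.7]
grip_width: -0.006
grip_force: 0.0
t 38.7 pos [469.8  15.5 154. ] psi 135.9 tilt -1.0000 shift [ -2.6  -1.  109. ] az -0.002 j6 -1.02
{'centre': [297.9, 170.3], 'conf': 0.8} [ 532.60131779 -292.1798107    76.5       ]
20 [500.83636745 -18.78850911  59.02445053] ((502.5726623535156, -17.31905746459961), (26.19366455078125, 4.604835510253906), 46.656429290771484)
panel 1705 [486.75124672  -8.06282038  82.00517473] ((494.2371826171875, -8.040069580078125), (120.34046936035156, 19.082366943359375), 45.6881103515625)
```

View pics/t4.png

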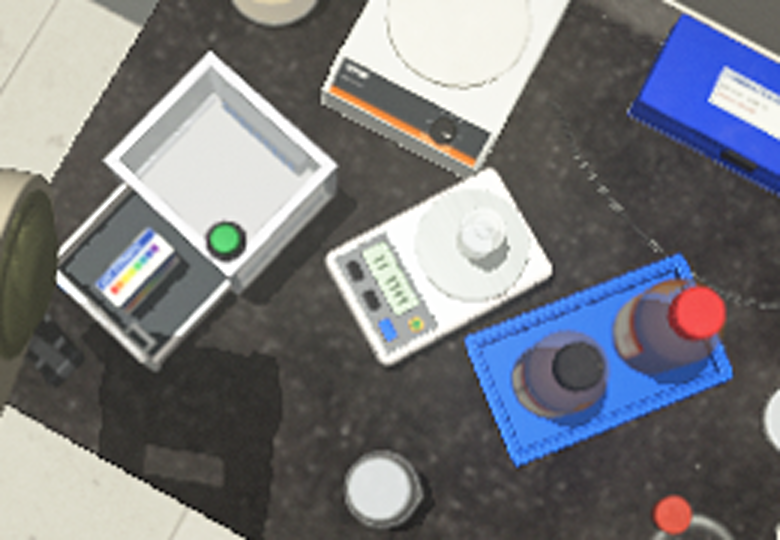

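The strips box stands in the drawer at (140,270), the weighing bottle is near the middle of the pan at (484,240), and both reagent bottles are in the tray. Next I lower the closed fingers in front of the panel and push.

```bash
python3 -m jog '[{"tx":0,"ty":-1.5,"tz":30,"ax":0,"ay":0,"az":0,"jaw":1},{"tx":0,"ty":0,"tz":35,"ax":0,"ay":0,"az":0,"jaw":1},{"tx":0,"ty":0,"tz":30,"ax":0,"ay":0,"az":0,"jaw":1},{"tx":0,"ty":0,"tz":14,"ax":0,"ay":0,"az":0,"jaw":1},{"tx":-5,"ty":0,"tz":0,"ax":0,"ay":0,"az":0,"jaw":1}]'
python3 -m jog '[{"tx":-5,"ty":0,"tz":0,"ax":0,"ay":0,"az":0,"jaw":1},{"tx":-5,"ty":0,"tz":0,"ax":0,"ay":0,"az":0,"jaw":1},{"tx":-6,"ty":0,"tz":0,"ax":0,"ay":0,"az":0,"jaw":1},{"tx":-7,"ty":0,"tz":0,"ax":0,"ay":0,"az":0,"jaw":1},{"tx":-7,"ty":0,"tz":0,"ax":0,"ay":0,"az":0,"jaw":1}]'
python3 -m jog '[{"tx":-7,"ty":0,"tz":0,"ax":0,"ay":0,"az":0,"jaw":1},{"tx":-7,"ty":0,"tz":0,"ax":0,"ay":0,"az":0,"jaw":1},{"tx":-7,"ty":0,"tz":0,"ax":0,"ay":0,"az":0,"jaw":1},{"tx":-7,"ty":0,"tz":0,"ax":0,"ay":0,"az":0,"jaw":1},{"tx":-7,"ty":0,"tz":0,"ax":0,"ay":0,"az":0,"jaw":1}]'
python3 - <<'E'
from h import *
delta([551.8-.72*11,-64.8+.694*11,45],136)
E
```

```text
time_s: 39.48
eef_pos: [473.6, 9.4, 44.2]
ee_rot: [-0.001, 0.376, 0.926, -0.0]
force: [0.3, -0.4, 0.1]
grip_width: -0.001
grip_force: 0.0
time_s: 40.1
eef_pos: [495.5, -11.4, 45.1]
ee_rot: [0.0, 0.376, 0.926, 0.0]
force: [-2.3, 3.0, 7.3]
grip_width: -0.003
grip_force: 1.8
time_s: 40.72
eef_pos: [520.5, -35.8, 45.1]
ee_rot: [0.0, 0.376, 0.926, 0.0]
force: [-2.5, 3.4, 6.0]
grip_width: -0.002
grip_force: 2.0
t 40.7 pos [520.5 -35.8  45.1] psi 135.8 tilt -1.0000 shift [-31.7   1.    0.1] az -0.004 j6 -1.09
```

```bash
python3 -m jog '[{"tx":-7,"ty":0,"tz":0,"ax":0,"ay":0,"az":0,"jaw":1},{"tx":-7,"ty":0,"tz":0,"ax":0,"ay":0,"az":0,"jaw":1},{"tx":-6,"ty":0,"tz":0,"ax":0,"ay":0,"az":0,"jaw":1},{"tx":-4,"ty":0,"tz":0,"ax":0,"ay":0,"az":0,"jaw":1},{"tx":-3,"ty":0,"tz":0,"ax":0,"ay":0,"az":0,"jaw":1}]'
python3 -m jog '[{"tx":-2,"ty":0,"tz":0,"ax":0,"ay":0,"az":0,"jaw":1},{"tx":-2,"ty":0,"tz":0,"ax":0,"ay":0,"az":0,"jaw":1},{"tx":0,"ty":0,"tz":0,"ax":0,"ay":0,"az":0,"jaw":1}]'
python3 - <<'E'
from h import *
delta([551.8-.72*11,-64.8+.694*11,45],136)
E
```

```text
time_s: 41.35
eef_pos: [539.4, -54.2, 45.1]
ee_rot: [-0.0, 0.376, 0.927, 0.0]
force: [-4.5, 4.5, 6.6]
grip_width: -0.004
grip_force: 3.7
time_s: 41.72
eef_pos: [542.1, -56.8, 45.1]
ee_rot: [-0.001, 0.376, 0.927, 0.0]
force: [-5.0, 4.9, 6.6]
grip_width: 0.002
grip_force: 1.9
t 41.7 pos [542.1 -56.8  45.1] psi 135.8 tilt -1.0000 shift [-1.5  1.   0.1] az -0.004 j6 -1.12
```

```bash
python3 -m jog '[{"tx":-1.5,"ty":0,"tz":0,"ax":0,"ay":0,"az":0,"jaw":1},{"tx":-1,"ty":0,"tz":0,"ax":0,"ay":0,"az":0,"jaw":1},{"tx":0,"ty":0,"tz":0,"ax":0,"ay":0,"az":0,"jaw":1}]'
python3 -m jog '[{"tx":-1,"ty":0,"tz":0,"ax":0,"ay":0,"az":0,"jaw":1},{"tx":0,"ty":0,"tz":0,"ax":0,"ay":0,"az":0,"jaw":1}]'
```

```text
time_s: 42.1
eef_pos: [542.0, -56.9, 45.1]
ee_rot: [-0.003, 0.376, 0.927, 0.001]
force: [-15.6, 13.8, 17.9]
grip_width: 0.0
grip_force: 1.4
time_s: 42.35
eef_pos: [542.0, -56.9, 45.0]
ee_rot: [-0.004, 0.376, 0.927, 0.001]
force: [-21.0, 17.6, 21.0]
grip_width: -0.003
grip_force: 1.3
```

It has reached a hard stop. I'll back off and check that it stays shut.

```bash
python3 -m jog '[{"tx":6,"ty":0,"tz":0,"ax":0,"ay":0,"az":0,"jaw":1},{"tx":15,"ty":0,"tz":0,"ax":0,"ay":0,"az":0,"jaw":1},{"tx":25,"ty":0,"tz":0,"ax":0,"ay":0,"az":0,"jaw":0.5},{"tx":0,"ty":0,"tz":-50,"ax":0,"ay":0,"az":0,"jaw":-0.36},{"tx":0,"ty":0,"tz":-60,"ax":0,"ay":0,"az":0,"jaw":-0.36}]'
python3 -m jog '[{"tx":0,"ty":0,"tz":-55,"ax":0,"ay":0,"az":0,"jaw":-0.36},{"tx":0,"ty":0,"tz":0,"ax":0,"ay":0,"az":0,"jaw":-0.36}]' 60
python3 - <<'E'
from h import *
s=sense(); delta([435.4,-357,215],46)
w=capture("wrist"); save(w,"w8.png")
E
```

```text
time_s: 42.98
eef_pos: [510.8, -27.1, 155.1]
ee_rot: [-0.001, 0.376, 0.926, -0.0]
force: [0.9, -0.4, 1.2]
grip_width: 0.638
grip_force: 0.0
time_s: 43.22
eef_pos: [513.1, -27.8, 213.3]
ee_rot: [0.004, 0.376, 0.926, 0.0]
force: [-0.2, -0.5, -0.6]
grip_width: 0.68
grip_force: 0.0
t 43.2 pos [513.1 -27.8 213.3] psi 135.8 tilt -1.0000 shift [-173.9 -290.1   -1.6] az 1.567 j6 -1.08
```

View pics/w8.png

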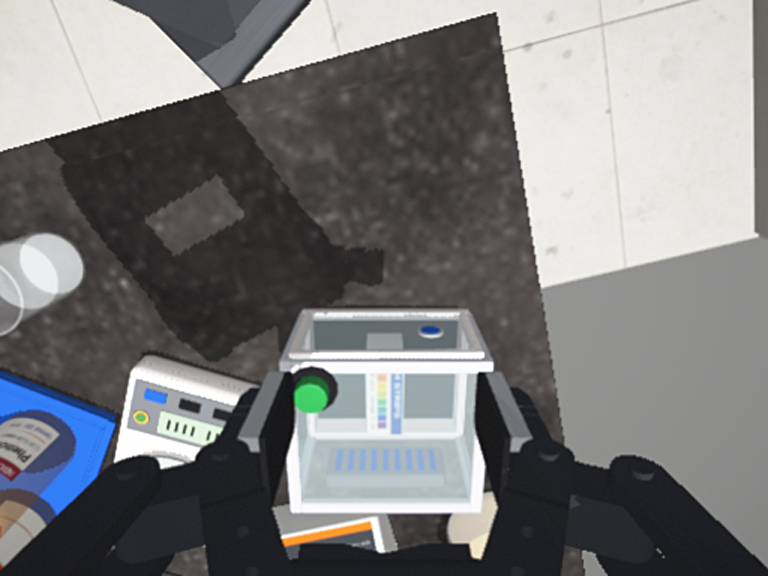

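The drawer is shut, with its front flush at (390,335) and the box upright inside at (383,403). Now I'll return the amber bottle.

```bash
python3 -m jog '[{"tx":-19.3,"ty":-32.2,"tz":0,"ax":0,"ay":0,"az":0,"jaw":-0.36},{"tx":-19.3,"ty":-32.2,"tz":0,"ax":0,"ay":0,"az":0,"jaw":-0.36},{"tx":-19.3,"ty":-32.2,"tz":0,"ax":0,"ay":0,"az":0,"jaw":-0.36},{"tx":-19.3,"ty":-32.2,"tz":0,"ax":0,"ay":0,"az":0,"jaw":-0.36},{"tx":-19.3,"ty":-32.2,"tz":0,"ax":0,"ay":0,"az":0,"jaw":-0.36}]' >/dev/null
python3 -m jog '[{"tx":-19.3,"ty":-32.2,"tz":0,"ax":0,"ay":0,"az":0,"jaw":-0.36},{"tx":-19.3,"ty":-32.2,"tz":0,"ax":0,"ay":0,"az":0,"jaw":-0.36},{"tx":-19.3,"ty":-32.2,"tz":0,"ax":0,"ay":0,"az":0,"jaw":-0.36},{"tx":-19.3,"ty":-32.2,"tz":0,"ax":0,"ay":0,"az":0,"jaw":-0.36},{"tx":0,"ty":0,"tz":0,"ax":0,"ay":0,"az":0.157,"jaw":-0.36}]'
python3 -m jog '[{"tx":0,"ty":0,"tz":0,"ax":0,"ay":0,"az":0.157,"jaw":-0.36},{"tx":0,"ty":0,"tz":0,"ax":0,"ay":0,"az":0.157,"jaw":-0.36},{"tx":0,"ty":0,"tz":0,"ax":0,"ay":0,"az":0.157,"jaw":-0.36},{"tx":0,"ty":0,"tz":0,"ax":0,"ay":0,"az":0.157,"jaw":-0.36},{"tx":0,"ty":0,"tz":0,"ax":0,"ay":0,"az":0.157,"jaw":-0.36}]' >/dev/null
python3 -m jog '[{"tx":0,"ty":0,"tz":0,"ax":0,"ay":0,"az":0.157,"jaw":-0.36},{"tx":0,"ty":0,"tz":0,"ax":0,"ay":0,"az":0.157,"jaw":-0.36},{"tx":0,"ty":0,"tz":0,"ax":0,"ay":0,"az":0.157,"jaw":-0.36},{"tx":0,"ty":0,"tz":0,"ax":0,"ay":0,"az":0.157,"jaw":-0.36},{"tx":0,"ty":0,"tz":0,"ax":0,"ay":0,"az":0,"jaw":-0.36}]'
python3 - <<'E'
from h import *
s=sense(); delta([435.4,-357,111.5],46)
w=capture("wrist")
for z,xy in((130,[435,-357]),(140,[467,-440])):
    P=depthblob(w,s,z-5,z+4,xy,28); print(len(P),P.mean(0) if len(P) else"",cv2.minEnclosingCircle(P[:,:2].astype(np.float32)) if len(P) else "")
E
```

```text
time_s: 44.52
eef_pos: [432.9, -357.9, 207.1]
ee_rot: [-0.002, 0.451, 0.893, 0.001]
force: [0.8, 0.5, -0.4]
grip_width: 0.681
grip_force: 0.0
time_s: 45.78
eef_pos: [433.8, -355.9, 207.8]
ee_rot: [-0.001, 0.921, 0.39, -0.0]
force: [0.6, -0.2, -0.7]
grip_width: 0.679
grip_force: 0.0
t 45.8 pos [ 433.8 -355.9  207.8] psi 45.9 tilt -1.0000 shift [ 0.3  2.2 96.3] az -0.002 j6 -0.13
1558 [ 434.07446559 -354.99330585  128.03681152] ((433.4536437988281, -355.3072509765625), 17.067913055419922)
1565 [ 468.25989295 -438.04683777  137.88398235] ((467.5923767089844, -439.6868896484375), 18.432573318481445)
```

```bash
python3 -m jog '[{"tx":0,"ty":0,"tz":30,"ax":0,"ay":0,"az":0,"jaw":-0.36},{"tx":0,"ty":0,"tz":35,"ax":0,"ay":0,"az":0,"jaw":-0.36},{"tx":0,"ty":0,"tz":22,"ax":0,"ay":0,"az":0,"jaw":-0.36},{"tx":0,"ty":0,"tz":9,"ax":0,"ay":0,"az":0,"jaw":-0.36},{"tx":0,"ty":0,"tz":0,"ax":0,"ay":0,"az":0,"jaw":-0.36}]'
python3 -m jog '[{"tx":0,"ty":0,"tz":0,"ax":0,"ay":0,"az":0,"jaw":0.6},{"tx":0,"ty":0,"tz":0,"ax":0,"ay":0,"az":0,"jaw":0.6},{"tx":0,"ty":0,"tz":0,"ax":0,"ay":0,"az":0,"jaw":0.6},{"tx":0,"ty":0,"tz":0,"ax":0,"ay":0,"az":0,"jaw":0.6}]' 60
```

```text
time_s: 46.45
eef_pos: [434.1, -356.3, 113.3]
ee_rot: [-0.0, 0.921, 0.39, -0.0]
force: [0.5, -0.3, 0.4]
grip_width: 0.678
grip_force: 0.0
time_s: 46.95
eef_pos: [434.5, -356.8, 114.7]
ee_rot: [0.001, 0.921, 0.389, 0.0]
force: [-1.3, 1.5, 6.5]
grip_width: 0.366
grip_force: 59.3
```

```bash
python3 -m jog '[{"tx":0,"ty":0,"tz":-10,"ax":0,"ay":0,"az":0,"jaw":0.6},{"tx":0,"ty":0,"tz":-40,"ax":0,"ay":0,"az":0,"jaw":0.6},{"tx":0,"ty":0,"tz":-50,"ax":0,"ay":0,"az":0,"jaw":0.6},{"tx":16,"ty":-8,"tz":-25,"ax":0,"ay":0,"az":0,"jaw":0.6},{"tx":32,"ty":-16.4,"tz":0,"ax":0,"ay":0,"az":0,"jaw":0.6}]'
python3 -m jog '[{"tx":32,"ty":-16.4,"tz":0,"ax":0,"ay":0,"az":0,"jaw":0.6},{"tx":32,"ty":-16.4,"tz":0,"ax":0,"ay":0,"az":0,"jaw":0.6},{"tx":32,"ty":-16.4,"tz":0,"ax":0,"ay":0,"az":0,"jaw":0.6},{"tx":32,"ty":-16.4,"tz":0,"ax":0,"ay":0,"az":0,"jaw":0.6},{"tx":32,"ty":-16.4,"tz":0,"ax":0,"ay":0,"az":0,"jaw":0.6}]'
python3 -m jog '[{"tx":32,"ty":-16.4,"tz":0,"ax":0,"ay":0,"az":0,"jaw":0.6},{"tx":32,"ty":-16.4,"tz":0,"ax":0,"ay":0,"az":0,"jaw":0.6},{"tx":32,"ty":-16.4,"tz":0,"ax":0,"ay":0,"az":0,"jaw":0.6},{"tx":16,"ty":-8,"tz":0,"ax":0,"ay":0,"az":0,"jaw":0.6},{"tx":0,"ty":0,"tz":0,"ax":0,"ay":0,"az":0,"jaw":0.6}]'
python3 - <<'E'
from h import *
delta([543,7,112],46)
E
```

```text
time_s: 47.58
eef_pos: [450.5, -305.5, 240.9]
ee_rot: [0.002, 0.921, 0.389, 0.001]
force: [-1.0, -0.0, -3.6]
grip_width: 0.367
grip_force: 60.3
time_s: 48.2
eef_pos: [503.0, -131.9, 238.9]
ee_rot: [0.0, 0.921, 0.389, 0.0]
force: [0.5, -0.3, -3.8]
grip_width: 0.365
grip_force: 60.3
time_s: 48.82
eef_pos: [539.9, -12.6, 238.6]
ee_rot: [0.0, 0.921, 0.39, -0.0]
force: [-0.3, 0.2, -2.9]
grip_width: 0.364
grip_force: 60.1
t 48.8 pos [539.9 -12.6 238.6] psi 45.9 tilt -1.0000 shift [ 16.3 -11.4 126.5] az -0.002 j6 0.53
```

```bash
python3 -m jog '[{"tx":8,"ty":-6,"tz":20,"ax":0,"ay":0,"az":0,"jaw":0.6},{"tx":8.3,"ty":-5.4,"tz":35,"ax":0,"ay":0,"az":0,"jaw":0.6},{"tx":0,"ty":0,"tz":35,"ax":0,"ay":0,"az":0,"jaw":0.6},{"tx":0,"ty":0,"tz":22,"ax":0,"ay":0,"az":0,"jaw":0.6},{"tx":0,"ty":0,"tz":8,"ax":0,"ay":0,"az":0,"jaw":0.6}]'
python3 -m jog '[{"tx":0,"ty":0,"tz":3,"ax":0,"ay":0,"az":0,"jaw":0.6},{"tx":0,"ty":0,"tz":0,"ax":0,"ay":0,"az":0,"jaw":0.6},{"tx":0,"ty":0,"tz":0,"ax":0,"ay":0,"az":0,"jaw":0.6}]'
python3 - <<'E'
from h import *
delta([543,7,110],46)
E
```

```text
time_s: 49.45
eef_pos: [542.5, 5.6, 117.5]
ee_rot: [-0.0, 0.921, 0.389, -0.001]
force: [0.3, -0.9, -2.0]
grip_width: 0.367
grip_force: 60.1
time_s: 49.82
eef_pos: [543.4, 6.6, 116.3]
ee_rot: [0.0, 0.921, 0.389, 0.001]
force: [-0.5, -0.3, -2.3]
grip_width: 0.364
grip_force: 60.1
t 49.8 pos [543.4   6.6 116.3] psi 45.8 tilt -1.0000 shift [ 0.  -0.6  6.3] az -0.003 j6 0.57
```

```bash
python3 -m jog '[{"tx":0,"ty":-0.5,"tz":3,"ax":0,"ay":0,"az":0,"jaw":0.6},{"tx":0,"ty":0,"tz":2,"ax":0,"ay":0,"az":0,"jaw":0.6},{"tx":0,"ty":0,"tz":0,"ax":0,"ay":0,"az":0,"jaw":0.6}]'
python3 -m jog '[{"tx":0,"ty":0,"tz":0.7,"ax":0,"ay":0,"az":0,"jaw":0.6},{"tx":0,"ty":0,"tz":0,"ax":0,"ay":0,"az":0,"jaw":0.6}]'
python3 -m jog '[{"tx":0,"ty":0,"tz":0.7,"ax":0,"ay":0,"az":0,"jaw":0.6},{"tx":0,"ty":0,"tz":0,"ax":0,"ay":0,"az":0,"jaw":0.6}]'
```

```text
time_s: 50.2
eef_pos: [542.8, 7.2, 110.9]
ee_rot: [0.0, 0.921, 0.389, 0.0]
force: [-2.0, 0.2, 1.5]
grip_width: 0.366
grip_force: 60.5
time_s: 50.45
eef_pos: [543.1, 7.3, 110.8]
ee_rot: [0.0, 0.921, 0.389, 0.001]
force: [-2.6, 2.3, 7.3]
grip_width: 0.366
grip_force: 61.2
time_s: 50.7
eef_pos: [543.2, 7.3, 110.7]
ee_rot: [0.0, 0.921, 0.389, 0.001]
force: [-4.0, 3.1, 13.4]
grip_width: 0.367
grip_force: 61.8
```

```bash
python3 -m jog '[{"tx":0,"ty":0,"tz":-1,"ax":0,"ay":0,"az":0,"jaw":0.4},{"tx":0,"ty":0,"tz":0,"ax":0,"ay":0,"az":0,"jaw":0.1},{"tx":0,"ty":0,"tz":0,"ax":0,"ay":0,"az":0,"jaw":-0.36},{"tx":0,"ty":0,"tz":0,"ax":0,"ay":0,"az":0,"jaw":-0.36},{"tx":0,"ty":0,"tz":-15,"ax":0,"ay":0,"az":0,"jaw":-0.36}]'
python3 -m jog '[{"tx":0,"ty":0,"tz":-45,"ax":0,"ay":0,"az":0,"jaw":-0.36},{"tx":0,"ty":0,"tz":-45,"ax":0,"ay":0,"az":0,"jaw":-0.36},{"tx":0,"ty":0,"tz":0,"ax":0,"ay":0,"az":0,"jaw":-0.36}]'
python3 - <<'E'
from h import *
s=sense(); w=capture("wrist")
P=depthblob(w,s,121,130,[543,7],30); print(len(P),P.mean(0),cv2.minEnclosingCircle(P[:,:2].astype(np.float32)))
delta([467.6,-439.7,215],46)
E
```

```text
time_s: 51.32
eef_pos: [542.2, 7.1, 124.8]
ee_rot: [-0.001, 0.921, 0.389, -0.001]
force: [-0.8, 0.1, -0.5]
grip_width: 0.685
grip_force: 0.0
time_s: 51.7
eef_pos: [544.1, 6.9, 219.4]
ee_rot: [0.002, 0.921, 0.389, 0.003]
force: [-0.4, 0.2, -0.9]
grip_width: 0.681
grip_force: 0.0
1395 [542.38360902   8.97079157 124.07087638] ((541.77294921875, 8.351912498474121), 17.238494873046875)
t 51.8 pos [543.2   7.  217. ] psi 45.8 tilt -1.0000 shift [-373.1  257.     2.1] az -0.003 j6 0.57
```

```bash
python3 -m jog '[{"tx":-33.9,"ty":23.4,"tz":0,"ax":0,"ay":0,"az":0,"jaw":-0.36},{"tx":-33.9,"ty":23.4,"tz":0,"ax":0,"ay":0,"az":0,"jaw":-0.36},{"tx":-33.9,"ty":23.4,"tz":0,"ax":0,"ay":0,"az":0,"jaw":-0.36},{"tx":-33.9,"ty":23.4,"tz":0,"ax":0,"ay":0,"az":0,"jaw":-0.36},{"tx":-33.9,"ty":23.4,"tz":0,"ax":0,"ay":0,"az":0,"jaw":-0.36}]' >/dev/null
python3 -m jog '[{"tx":-33.9,"ty":23.4,"tz":0,"ax":0,"ay":0,"az":0,"jaw":-0.36},{"tx":-33.9,"ty":23.4,"tz":0,"ax":0,"ay":0,"az":0,"jaw":-0.36},{"tx":-33.9,"ty":23.4,"tz":0,"ax":0,"ay":0,"az":0,"jaw":-0.36},{"tx":-33.9,"ty":23.4,"tz":0,"ax":0,"ay":0,"az":0,"jaw":-0.36},{"tx":-33.9,"ty":23.4,"tz":0,"ax":0,"ay":0,"az":0,"jaw":-0.36}]' >/dev/null
python3 -m jog '[{"tx":-33.9,"ty":23.4,"tz":0,"ax":0,"ay":0,"az":0,"jaw":-0.36},{"tx":0,"ty":0,"tz":0,"ax":0,"ay":0,"az":0,"jaw":-0.36},{"tx":0,"ty":0,"tz":0,"ax":0,"ay":0,"az":0,"jaw":-0.36}]'
python3 - <<'E'
from h import *
s=sense(); w=capture("wrist")
P=depthblob(w,s,135,144,[467.6,-439.7],30); print(len(P),P.mean(0),cv2.minEnclosingCircle(P[:,:2].astype(np.float32)))
delta([467.4,-439.8,119],46)
E
```

```text
time_s: 53.38
eef_pos: [467.4, -439.1, 214.3]
ee_rot: [-0.001, 0.921, 0.389, -0.0]
force: [-0.6, -0.4, 0.2]
grip_width: 0.678
grip_force: 0.0
1814 [ 467.7507852  -439.25940784  138.08190298] ((467.282958984375, -439.74627685546875), 18.173629760742188)
t 53.4 pos [ 467.7 -438.8  214.7] psi 45.9 tilt -1.0000 shift [-1.   0.7 95.7] az -0.002 j6 -0.17
```

```bash
python3 -m jog '[{"tx":-0.7,"ty":0.5,"tz":30,"ax":0,"ay":0,"az":0,"jaw":-0.36},{"tx":0,"ty":0,"tz":35,"ax":0,"ay":0,"az":0,"jaw":-0.36},{"tx":0,"ty":0,"tz":22,"ax":0,"ay":0,"az":0,"jaw":-0.36},{"tx":0,"ty":0,"tz":8.5,"ax":0,"ay":0,"az":0,"jaw":-0.36},{"tx":0,"ty":0,"tz":0,"ax":0,"ay":0,"az":0,"jaw":-0.36}]'
python3 -m jog '[{"tx":0,"ty":0,"tz":0,"ax":0,"ay":0,"az":0,"jaw":0.6},{"tx":0,"ty":0,"tz":0,"ax":0,"ay":0,"az":0,"jaw":0.6},{"tx":0,"ty":0,"tz":0,"ax":0,"ay":0,"az":0,"jaw":0.6},{"tx":0,"ty":0,"tz":0,"ax":0,"ay":0,"az":0,"jaw":0.6}]' 60
python3 -m jog '[{"tx":0,"ty":0,"tz":-10,"ax":0,"ay":0,"az":0,"jaw":0.6},{"tx":0,"ty":0,"tz":-40,"ax":0,"ay":0,"az":0,"jaw":0.6},{"tx":0,"ty":0,"tz":-50,"ax":0,"ay":0,"az":0,"jaw":0.6},{"tx":0,"ty":0,"tz":-10,"ax":0,"ay":0,"az":0,"jaw":0.6},{"tx":0,"ty":0,"tz":0,"ax":0,"ay":0,"az":0,"jaw":0.6}]'
python3 - <<'E'
from h import *
delta([478,-59.1,225],46)
E
```

```text
time_s: 54.05
eef_pos: [467.6, -440.1, 119.9]
ee_rot: [-0.0, 0.921, 0.39, -0.0]
force: [-0.3, 0.3, -0.1]
grip_width: 0.684
grip_force: 0.0
time_s: 54.55
eef_pos: [467.6, -440.9, 121.1]
ee_rot: [0.001, 0.921, 0.389, 0.0]
force: [-1.6, 1.9, 5.2]
grip_width: 0.39
grip_force: 59.7
time_s: 55.18
eef_pos: [467.2, -440.4, 228.9]
ee_rot: [-0.0, 0.921, 0.389, -0.0]
force: [0.3, 0.1, -4.3]
grip_width: 0.396
grip_force: 60.9
t 55.2 pos [ 467.2 -440.4  228.9] psi 45.8 tilt -1.0000 shift [ 281.  -258.     4.2] az -0.003 j6 -0.17
```

```bash
python3 -m jog '[{"tx":14,"ty":-13,"tz":0,"ax":0,"ay":0,"az":0,"jaw":0.6},{"tx":29,"ty":-26.6,"tz":0,"ax":0,"ay":0,"az":0,"jaw":0.6},{"tx":29,"ty":-26.6,"tz":0,"ax":0,"ay":0,"az":0,"jaw":0.6},{"tx":29,"ty":-26.6,"tz":0,"ax":0,"ay":0,"az":0,"jaw":0.6},{"tx":29,"ty":-26.6,"tz":0,"ax":0,"ay":0,"az":0,"jaw":0.6}]'
python3 -m jog '[{"tx":29,"ty":-26.6,"tz":0,"ax":0,"ay":0,"az":0,"jaw":0.6},{"tx":29,"ty":-26.6,"tz":0,"ax":0,"ay":0,"az":0,"jaw":0.6},{"tx":29,"ty":-26.6,"tz":0,"ax":0,"ay":0,"az":0,"jaw":0.6},{"tx":29,"ty":-26.6,"tz":0,"ax":0,"ay":0,"az":0,"jaw":0.6},{"tx":29,"ty":-26.6,"tz":0,"ax":0,"ay":0,"az":0,"jaw":0.6}]'
python3 -m jog '[{"tx":5,"ty":-5,"tz":0,"ax":0,"ay":0,"az":0,"jaw":0.6},{"tx":0,"ty":0,"tz":0,"ax":0,"ay":0,"az":0,"jaw":0.6},{"tx":0,"ty":0,"tz":0,"ax":0,"ay":0,"az":0,"jaw":0.6}]'
python3 - <<'E'
from h import *
delta([477.6,-59.5,121],46)
E
```

```text
time_s: 55.8
eef_pos: [471.5, -262.3, 227.3]
ee_rot: [-0.002, 0.921, 0.389, -0.001]
force: [0.6, -0.0, -3.9]
grip_width: 0.396
grip_force: 60.9
time_s: 56.42
eef_pos: [477.0, -65.9, 227.5]
ee_rot: [-0.001, 0.921, 0.389, -0.001]
force: [1.2, -1.0, -3.6]
grip_width: 0.39
grip_force: 60.9
time_s: 56.8
eef_pos: [477.7, -61.2, 229.0]
ee_rot: [-0.0, 0.921, 0.389, -0.0]
force: [0.2, -1.5, -3.8]
grip_width: 0.399
grip_force: 61.1
t 56.8 pos [477.7 -61.2 229. ] psi 45.8 tilt -1.0000 shift [  1.2  -1.2 108. ] az -0.004 j6 0.40
```

```bash
python3 -m jog '[{"tx":1.2,"ty":-1.2,"tz":25,"ax":0,"ay":0,"az":0,"jaw":0.6},{"tx":0,"ty":0,"tz":35,"ax":0,"ay":0,"az":0,"jaw":0.6},{"tx":0,"ty":0,"tz":30,"ax":0,"ay":0,"az":0,"jaw":0.6},{"tx":0,"ty":0,"tz":14,"ax":0,"ay":0,"az":0,"jaw":0.6},{"tx":0,"ty":0,"tz":4,"ax":0,"ay":0,"az":0,"jaw":0.6}]' >/dev/null
python3 -m jog '[{"tx":0,"ty":0,"tz":2,"ax":0,"ay":0,"az":0,"jaw":0.6},{"tx":0,"ty":0,"tz":0,"ax":0,"ay":0,"az":0,"jaw":0.6}]'
python3 -m jog '[{"tx":0,"ty":0,"tz":1.2,"ax":0,"ay":0,"az":0,"jaw":0.6},{"tx":0,"ty":0,"tz":0,"ax":0,"ay":0,"az":0,"jaw":0.6}]'
```

```text
time_s: 57.68
eef_pos: [478.2, -58.9, 120.3]
ee_rot: [0.0, 0.921, 0.389, 0.0]
force: [-0.6, -0.9, -3.9]
grip_width: 0.394
grip_force: 60.9
time_s: 57.92
eef_pos: [477.9, -58.7, 118.6]
ee_rot: [0.0, 0.921, 0.389, 0.0]
force: [-0.8, -0.4, -3.4]
grip_width: 0.392
grip_force: 60.9
```

```bash
python3 -m jog '[{"tx":-0.4,"ty":0,"tz":1.2,"ax":0,"ay":0,"az":0,"jaw":0.6},{"tx":0,"ty":0,"tz":0,"ax":0,"ay":0,"az":0,"jaw":0.6}]'
python3 -m jog '[{"tx":0,"ty":0,"tz":0.8,"ax":0,"ay":0,"az":0,"jaw":0.6},{"tx":0,"ty":0,"tz":0,"ax":0,"ay":0,"az":0,"jaw":0.6}]'
```

```text
time_s: 58.18
eef_pos: [477.6, -59.0, 117.2]
ee_rot: [0.0, 0.921, 0.389, 0.0]
force: [0.2, 0.7, -3.3]
grip_width: 0.396
grip_force: 61.4
time_s: 58.42
eef_pos: [477.8, -58.9, 117.2]
ee_rot: [0.0, 0.921, 0.389, 0.0]
force: [-2.2, 1.1, 4.7]
grip_width: 0.393
grip_force: 62.0
```

Contact. I release, retreat and check the whole scene.

```bash
python3 -m jog '[{"tx":0,"ty":0,"tz":0,"ax":0,"ay":0,"az":0,"jaw":0.4},{"tx":0,"ty":0,"tz":0,"ax":0,"ay":0,"az":0,"jaw":0.1},{"tx":0,"ty":0,"tz":0,"ax":0,"ay":0,"az":0,"jaw":-0.36},{"tx":0,"ty":0,"tz":0,"ax":0,"ay":0,"az":0,"jaw":-0.36},{"tx":0,"ty":0,"tz":-15,"ax":0,"ay":0,"az":0,"jaw":-0.36}]' >/dev/null
python3 -m jog '[{"tx":0,"ty":0,"tz":-45,"ax":0,"ay":0,"az":0,"jaw":-0.36},{"tx":0,"ty":0,"tz":-50,"ax":0,"ay":0,"az":0,"jaw":-0.36},{"tx":-40,"ty":20,"tz":-20,"ax":0,"ay":0,"az":0,"jaw":-0.36},{"tx":-45,"ty":35,"tz":0,"ax":0,"ay":0,"az":0,"jaw":-0.36},{"tx":-45,"ty":35,"tz":0,"ax":0,"ay":0,"az":0,"jaw":-0.36}]'
python3 -m jog '[{"tx":-45,"ty":35,"tz":0,"ax":0,"ay":0,"az":0,"jaw":-0.36},{"tx":-45,"ty":35,"tz":0,"ax":0,"ay":0,"az":0,"jaw":-0.36},{"tx":-45,"ty":35,"tz":0,"ax":0,"ay":0,"az":0,"jaw":-0.36},{"tx":-45,"ty":35,"tz":0,"ax":0,"ay":0,"az":0,"jaw":-0.36},{"tx":0,"ty":0,"tz":0,"ax":0,"ay":0,"az":0,"jaw":-0.36}]'
python3 - <<'E'
from h import *
print(sense()["force"])
t=capture("top"); save(t,"t5.png",(130,80,390,275),3)
for n,z,xy in(("acid 477.4,-59.1",135,[478,-59]),("amber 542.6,6.8",125,[543,7])):
    P=depthblob(t,None,z-5,z+5,xy,30)
    if len(P): print(n,len(P),P.mean(0),cv2.minEnclosingCircle(P[:,:2].astype(np.float32)))
for n,z in(("drawer_floor",15),("beaker_mid",37)):
  for r in place_of(n,"top")[:1]: print(n,r,at_z(t,*r["centre"],z))
E
```

```text
time_s: 59.68
eef_pos: [451.2, -216.5, 248.0]
ee_rot: [0.001, 0.921, 0.39, 0.001]
force: [0.9, -0.5, -0.3]
grip_width: 0.682
grip_force: 0.0
time_s: 60.3
eef_pos: [425.1, -444.6, 246.2]
ee_rot: [-0.0, 0.922, 0.388, -0.0]
force: [0.1, 0.5, -0.6]
grip_width: 0.677
grip_force: 0.0
[ 0.13870505  0.48405    -0.60430138]
acid 477.4,-59.1 222 [476.98654279 -57.63310388 134.86584292] ((477.0147705078125, -57.17597198486328), 18.144733428955078)
amber 542.6,6.8 204 [541.70571251   8.51424497 124.71069401] ((541.9779052734375, 9.294027328491211), 17.260557174682617)
drawer_floor {'centre': [162.7, 176.3], 'conf': 0.35} [538.56494425  22.49088633  15.        ]
beaker_mid {'centre': [266.0, 255.7], 'conf': 0.74} [ 346.10956051 -216.83634145   37.        ]
```

View pics/t5.png

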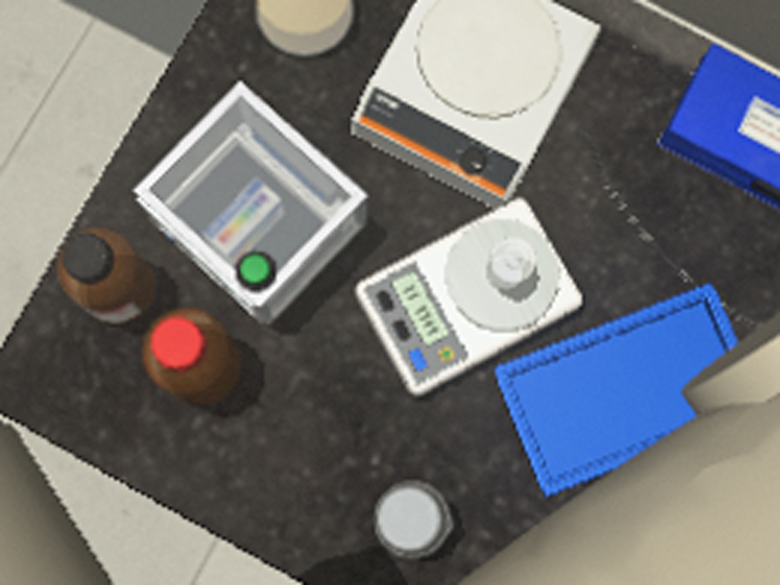

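Both bottles stand back at their places, within about 2 mm, with caps at (88,255) and (178,342). The drawer is shut with the box inside, the weighing bottle is on the pan at (512,265), and the beaker is untouched. I'll hand in the job.

```bash
python3 -c "
from rig import finish_job
print(finish_job())"
```

```text
the job is handed in; nothing more can be done
None
```

The job is handed in, with no verdict returned: the last camera check showed both reagent bottles upright within about 2 mm of their starting places, the drawer shut and staying shut with the strips box upright inside, the weighing bottle about 2 mm from the pan's middle, and the beaker untouched, at 60 s of the 144 s allowed.

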